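# Vent the vacuum dry pot and sort out the camera gear

## Task

The camera's spare lenses and batteries are kept dry under vacuum in the clear round pot. Open the vent tap on its lid fully to let the vacuum go, lift the lid off and set it rim-down on free desk; then sort everything in the pot: lenses standing upright on their caps in the deep tray, batteries in the shallow tray. When the pot is empty, put the lid back so that it sits flat all round and close the tap fully to keep damp out, leaving the camera, signature pad and fingerprint reader where they are.

Things in the scene. Friction and masses are not known exactly. Their poses are not given: they have to be found in the camera images.
- pot: round clear vacuum pot, fixed to the desk, 230 mm across its flange; origin at the centre of its foot on the desk, z up. Flange top 85 mm up, bore 206 mm across; inside lies a white perforated plate, its top 77 mm up (8 mm below the flange top), on which the gear stands about 60 mm from the middle
- lid: loose clear domed lid, 230 mm across, 0.6 kg; origin: centre of its flange's underside (85 mm up on the pot), z up, x towards the tap. A 198 mm rim reaches 6 mm lower, into the bore (on the desk the origin is 6 mm up). Dome top 52 mm above origin. Vacuum locks it until the tap is past about 0.9 rad; while the tap is closed it will not go back down (trapped air). It may go back at any yaw
- lid_knob (a point): grip point of the round grey lifting knob in the middle of the lid: knob 42 mm in diameter, its top 9 mm above this point, its underside 13 mm below, the dome's top 25 mm below; 77 mm above the lid's origin on its axis; axes as the lid's
- tap (a joint): angle of the vent tap in rad: 0 closed (handle bar across the outlet nozzle), 1.57 open (handle bar in line with the nozzle), stops at both; opening turns anticlockwise seen from above; friction only (0.05 N m), it stays where it is left
- tap_grip (a point): grip point on the tap's upright axis, 68 mm from the lid's axis along the lid's x, 89 mm above the lid's origin: middle of the grey handle bar, 40 mm long, 10 thick, 22 high (11 above and below). The frame turns with the bar: x along it, y across, z up. The tap's fixed body starts 19 mm below, with a hose nozzle pointing outwards, its top 25 mm below
- lens_a: camera lens with both caps on, a plain black round barrel 48 mm in diameter and 36 mm high with a ribbed ring, standing on its rear cap; the origin is the centre of its underside, z points up its axis; about 160 g; it may be absent (None from the start)
- lens_b: camera lens with both caps on, a plain black round barrel 48 mm in diameter and 30 mm high with a ribbed ring, standing on its rear cap; the origin is the centre of its underside, z points up its axis; about 160 g; it may be absent (None from the start)
- lens_c: camera lens with both caps on, a plain black round barrel 44 mm in diameter and 34 mm high with a ribbed ring, standing on its rear cap; the origin is the centre of its underside, z points up its axis; about 160 g; it may be absent (None from the start)
- batt_a: camera battery, a flat grey block 50 x 34 x 20 mm with a pale patch on top and small brass contacts on one end, lying flat; the origin is the centre of its underside, x along the 50 mm length, y along the 34 mm width, z up; about 80 g; it may be absent (None from the start)
- batt_b: camera battery, a flat grey block 50 x 34 x 20 mm with a pale patch on top and small brass contacts on one end, lying flat; the origin is the centre of its underside, x along the 50 mm length, y along the 34 mm width, z up; about 80 g; it may be absent (None from the start)
- deep_tray: grey open tray for lenses, fixed to the desk, 135 (x) x 190 (y) x 48 mm high, walls and floor 5 mm thick; told from the other by its higher walls; origin at the centre of its underside, y along its length, z up
- shallow_tray: grey open tray for batteries, fixed to the desk, 135 (x) x 190 (y) x 24 mm high, walls and floor 5 mm thick; origin at the centre of its underside, y along its length, z up
- camera: black camera standing on the desk beyond the pot, about 110 x 135 x 105 mm; origin under its middle; to be left alone
- sign_pad: flat black signature pad lying on the desk beyond the trays, 125 (x) x 160 (y) x 12 mm, with a pen along one edge to 18 mm high; origin under its middle; to be left alone
- finger_reader: small black fingerprint reader on the desk beyond the pot, 75 x 52 x 30 mm; origin under its middle; to be left alone
Mind the look-alikes: they are no part of the job. What is shaped like the pot but yellow is not meant.

How it is judged:
On the way, in this order (a step that is already met when the one before it is completed fails the run):
1. the vent tap is fully open while the lid still sits on the pot (value of joint tap above 1.35 rad and z of lid in the frame of pot between 0.082 and 0.088 m and horizontal distance between lid and pot below 0.008 m and angle between lid's own z axis and vertical below 0.04 rad), for 0.2 s.
2. the lid lies rim-down, level and still on the desk, clear of the pot (height (world z) of lid below 0.012 m and angle between lid's own z axis and vertical below 0.06 rad and horizontal distance between lid and pot above 0.2 m and linear speed of lid below 0.02 m/s), for 0.3 s.
3. all lenses stand upright in the deep tray and all batteries lie in the shallow tray, at rest, with the lid still off (x of lens_a in the frame of deep_tray between -0.0625 and 0.0625 m and y of lens_a in the frame of deep_tray between -0.09 and 0.09 m and z of lens_a in the frame of deep_tray between -0.01 and 0.012 m and linear speed of each of lens_a, lens_b, lens_c, batt_a, batt_b below 0.03 m/s and angle between each of lens_a, lens_b, lens_c's own z axis and vertical below 0.15 rad and x of lens_b in the frame of deep_tray between -0.0625 and 0.0625 m and y of lens_b in the frame of deep_tray between -0.09 and 0.09 m and z of lens_b in the frame of deep_tray between -0.01 and 0.012 m and x of lens_c in the frame of deep_tray between -0.0625 and 0.0625 m and y of lens_c in the frame of deep_tray between -0.09 and 0.09 m and z of lens_c in the frame of deep_tray between -0.01 and 0.012 m and x of batt_a in the frame of shallow_tray between -0.0525 and 0.0525 m and y of batt_a in the frame of shallow_tray between -0.08 and 0.08 m and z of batt_a in the frame of shallow_tray between -0.01 and 0.035 m and x of batt_b in the frame of shallow_tray between -0.0525 and 0.0525 m and y of batt_b in the frame of shallow_tray between -0.08 and 0.08 m and z of batt_b in the frame of shallow_tray between -0.01 and 0.035 m and horizontal distance between lid and pot above 0.2 m), for 0.3 s.
At the end, for the whole second after the job is handed in: Lid still and flat on the pot (height within 3 mm, centre 8 mm, level 0.04 rad), tap within 0.22 rad of closed; every lens present upright (0.15 rad) on the deep tray's floor, every battery in the shallow tray (middle 10 mm clear of the walls, under 35 mm up), all at rest (z of lid in the frame of pot between 0.082 and 0.088 m and horizontal distance between lid and pot below 0.008 m and angle between lid's own z axis and vertical below 0.04 rad and value of joint tap below 0.22 rad and linear speed of lid below 0.02 m/s and x of lens_a in the frame of deep_tray between -0.0625 and 0.0625 m and y of lens_a in the frame of deep_tray between -0.09 and 0.09 m and z of lens_a in the frame of deep_tray between -0.01 and 0.012 m and linear speed of each of lens_a, lens_b, lens_c, batt_a, batt_b below 0.03 m/s and angle between each of lens_a, lens_b, lens_c's own z axis and vertical below 0.15 rad and x of lens_b in the frame of deep_tray between -0.0625 and 0.0625 m and y of lens_b in the frame of deep_tray between -0.09 and 0.09 m and z of lens_b in the frame of deep_tray between -0.01 and 0.012 m and x of lens_c in the frame of deep_tray between -0.0625 and 0.0625 m and y of lens_c in the frame of deep_tray between -0.09 and 0.09 m and z of lens_c in the frame of deep_tray between -0.01 and 0.012 m and x of batt_a in the frame of shallow_tray between -0.0525 and 0.0525 m and y of batt_a in the frame of shallow_tray between -0.08 and 0.08 m and z of batt_a in the frame of shallow_tray between -0.01 and 0.035 m and x of batt_b in the frame of shallow_tray between -0.0525 and 0.0525 m and y of batt_b in the frame of shallow_tray between -0.08 and 0.08 m and z of batt_b in the frame of shallow_tray between -0.01 and 0.035 m); the robot touches nothing.
It fails at once if the camera is shifted more than 30 mm (distance of camera from where it was at the start of the episode above 0.03 m).
It fails at once if the signature pad is shifted more than 30 mm (distance of sign_pad from where it was at the start of the episode above 0.03 m).
It fails at once if the fingerprint reader is shifted more than 30 mm (distance of finger_reader from where it was at the start of the episode above 0.03 m).
Of lens_a, lens_b, lens_c, batt_a, batt_b only 3 to 5 are there at a start; the rules pass over those that are not, and their reading is None.
At some moment in a run one of lens_a, lens_b, lens_c, batt_a, batt_b may be knocked a few centimetres aside while the robot is not near it.
It also fails if it takes over 208 s, if anything falls off the work surface, if the arm or the gripper's body presses on something with over 40 N, if the wrist force passes 120 N, or if a joint passes its speed limit or range.

## Robot

A 6-joint arm with a two-finger parallel gripper is mounted at the origin on the work surface. World frame = base frame: x ahead of the robot, y to its left, z up, the work surface at z = 0. Lengths are in m, angles in rad, forces in N, time in s.
With the tool pointing down it reaches from about 0.375 to 0.975 m from the base axis. Payload 3.8 kg.
Tool frame: the origin (TCP) lies midway between the tips of the shut fingers; the grasp point (between the pads) lies 19 mm behind it; z points along the fingers, y is the direction in which the jaws open and shut (so a half turn about z gives the same grasp; the last joint's range is limited). The gripper opens to 85 mm and grips with 20 to 120 N. Pads are 22 mm wide; open, the fingers measure 114 mm over their backs; the gripper's body (76 mm by 85 mm) begins 54 mm behind the grasp point. The pads swing forward as they close: fully open they stand 13 mm farther back than shut.
Start: joints at [1.198, 0.264, 1.604, -0, 1.274, -0.037], TCP at [0.222, 0.637, 0.231] pointing down, gripper open.
Joint ranges: [-2.63, 2.63], [-0.94, 2.18], [0.31, 2.57], [-1.31, 4.45], [0, 2.66], [-2.55, 2.55]. Speed limits (rad/s): [2.57, 2.57, 3.14, 3.14, 3.14, 3.14].

## Interface

Orientations are given as a rotation vector (axis times angle).
In Python, from workcell import readout, read_camera, camera_params, bot gives the robot as it stands.
- The arm moves only by the tool apply_moves, never from a script. Its argument "plan" is a list that holds one entry, the list of rows, each a list of 7 numbers: the shift along the tool's x, y, z each as a share of 1000 mm, from -1 to 1, then the turn, a rotation vector about the tool's x, y, z each as a share of pi rad, from -1 to 1, then the gripper command: -1 is fully open, 1 is shut, values between are in proportion. A call has exactly 8 rows; each row is the pose to reach, as a shift and turn from the pose commanded when the call began, along the tool's axes at that moment, turning the shorter way round; what a row does not reach only later rows make up. A row lasts 1/12 s, in which the tool goes at most 41.7 mm and 7.16 degrees, less where a joint would pass 70% of its speed; a pose out of reach is approached as far as the arm can. A call with a number of a shift or a turn outside -1 to 1 is refused whole. A call with a gripper value outside its range is refused whole. The fingers move at their own pace and stop on an object; "force" is the grip in N (left out, the last holds). Time passes only in rows, so rows that repeat a pose let the fingers close, or fill a call up. It gives the time, the measured TCP pose, the force and the opening at its end, in the units of the state.
- readout.read_state(): the state, without advancing time (a new reading comes with each control period).
- read_camera(name): name is "scene" or "side" or "wrist"; returns the picture (400x640x3 uint8, red, green, blue); there is no depth.
- camera_params(name): a dict with "fovy" (degrees; the focal length in pixels is half the picture's height over the tangent of half this angle, whatever the lens; pixels are square), "cx", "cy" (the principal point, pixels), "rvec" (rotation vector, rad) and "tvec" (3), from world to camera coordinates, as OpenCV has them; the wrist camera has in their place "hand_eye" (4x4, takes a point from camera to tool coordinates, whose origin is the TCP and whose axes are the flange's). Camera axes: x right, y down, z forward; pixel columns grow to the right and rows downward; lengths in m; the calibration is good to about 2 mm. The wrist camera is an equidistant fisheye: a pixel r from the principal point sees the ray r / f radians off the axis. A picture is of the moment at which its call begins: read the wrist's pose just before it. camera_params takes no time and is no camera call.
- bot.finish_job(): hands the job in, once; it reports no verdict.
The state is a dict: "time": time; "q": joint angles; "joint_vel": joint speeds; "joint_torque": joint torques, N m; "tool_pos": TCP position; "tcp_rot": TCP orientation; "wrist_force": force on the tool from outside, world axes, zero at the start; "torque": the same for the moment, N m; "width": opening from 0.0 (shut) to 1.0 (fully open).
Only numpy, scipy, OpenCV 4.12 (cv2) and the standard library are available. Lean on these libraries where they do the work, as an engineer would, in place of code of your own. Each camera call takes 0.05 s, during which the arm holds its last target.

## Working session

There is one attempt and no reset: what is moved stays moved. The work goes in short steps, Python scripts to look and compute and a tool call to move; the robot and the scene stay as the last step left them, time stands still between calls to the robot, and variables do not carry over. Pictures are saved under pics/ and viewed, and the job is handed in when it is done.

Besides the shell and the picture viewer there is one more tool, called by a JSON object that holds its "method" and its "body". apply_moves: Moves the arm, as the interface text tells. Shift numbers are shares of 1000 mm and turn numbers shares of pi rad, none past 1 either way. Its arguments: {"type":"object","properties":{"plan":{"type":"array","items":{"type":"array","items":{"type":"array","items":{"type":"number","minimum":-1,"maximum":1}}}},"force":{"type":"number"}},"required":["plan"]}

```bash
mkdir -p pics; ls; cat > h.py <<'E'
import numpy as np, cv2
from scipy.spatial.transform import Rotation as R
from workcell import readout, read_camera, camera_params, bot
def snap(n,fn):
    im=read_camera(n); cv2.imwrite('pics/'+fn,im[:,:,::-1]); return im
E
python3 - <<'E'
from h import *
print(readout.read_state())
for n in ["scene","side","wrist"]:
    print(n,camera_params(n)); snap(n,n+'0.png')
E
```

```text
pics
{'time': 0.0, 'q': array([ 1.19807556e+00,  2.64808568e-01,  1.60537081e+00, -1.74576593e-05,
        1.27364662e+00, -3.69066582e-02]), 'joint_vel': array([-0.00100411,  0.0010224 ,  0.00168065, -0.00067502,  0.00042546,
       -0.00139379]), 'joint_torque': array([ 3.79954263e-04, -5.15127182e+01, -3.67298055e+01,  3.16489729e-05,
        1.33333020e-02,  2.88198862e-05]), 'tool_pos': array([0.22219006, 0.63662837, 0.22992637]), 'tcp_rot': array([-0.52493902, -3.09697924,  0.00343967]), 'wrist_force': array([ 0.32977069, -0.62845198, -0.54712898]), 'torque': array([ 0.03609326,  0.0277619 , -0.02506398]), 'width': 1.0067888120037538}
scene {'fovy': 51.347734436648054, 'cx': 311.4948078527035, 'cy': 198.54946710556513, 'rvec': array([ 1.37362922,  2.23000086, -0.89079309]), 'tvec': array([ 0.39041782, -0.24781045,  1.5134664 ])}
side {'fovy': 57.996653844521475, 'cx': 317.3245178748274, 'cy': 198.51483623586225, 'rvec': array([ 0.13330331, -2.87540386,  1.13425756]), 'tvec': array([0.57238847, 0.23409147, 1.10610636])}
wrist {'fovy': 65.70646984690485, 'cx': 319.5498774470359, 'cy': 198.46363360310954, 'hand_eye': array([[-4.39792957e-04, -9.62924308e-01, -2.69771356e-01,
         6.72102007e-02],
       [ 9.99999824e-01, -3.16278072e-04, -5.01317258e-04,
         9.49152204e-04],
       [ 3.97407809e-04, -2.69771529e-01,  9.62924278e-01,
        -1.42914996e-01],
       [ 0.00000000e+00,  0.00000000e+00,  0.00000000e+00,
         1.00000000e+00]])}
```

View pics/scene0.png

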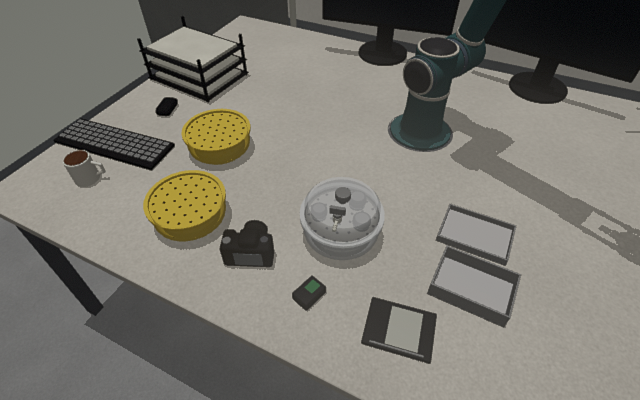

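View pics/side0.png

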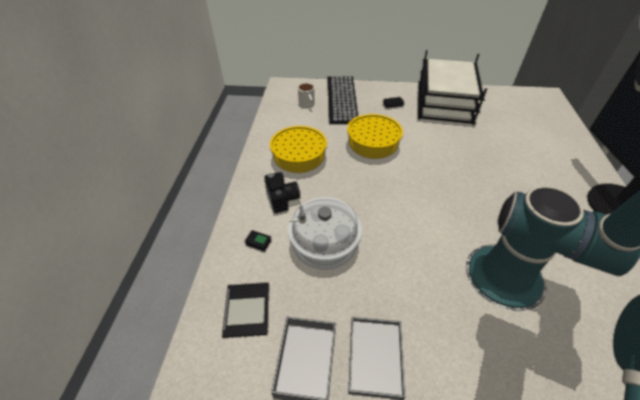

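View pics/wrist0.png

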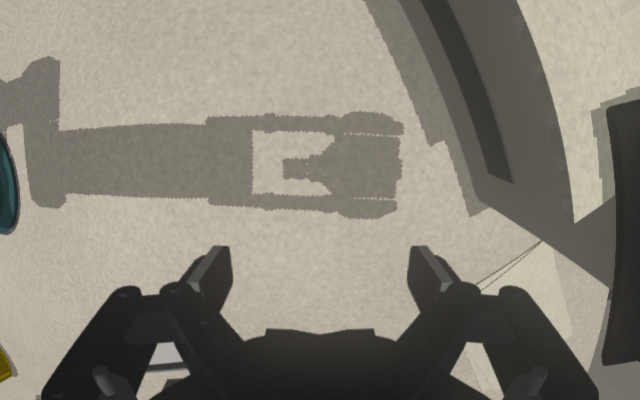

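```bash
cat >> h.py <<'E'
def ray(n,u,v,st=None):
    p=camera_params(n); f=200/np.tan(np.radians(p['fovy'])/2)
    d=np.array([(u-p['cx'])/f,(v-p['cy'])/f])
    if n=='wrist':
        r=np.hypot(*d); 
        c=np.array([*(d/r*np.sin(r)),np.cos(r)]) if r>0 else np.array([0,0,1.])
        H=p['hand_eye']; Rt=R.from_rotvec(st['tcp_rot']).as_matrix()
        return Rt@H[:3,3]+st['tool_pos'], Rt@H[:3,:3]@c
    Rm=R.from_rotvec(p['rvec']).as_matrix()
    c=np.array([*d,1.]); return -Rm.T@p['tvec'], Rm.T@(c/np.linalg.norm(c))
def onz(n,u,v,z,st=None):
    o,d=ray(n,u,v,st); return o+d*(z-o[2])/d[2]
def tri(*rs):
    A=np.zeros((3,3));b=np.zeros(3)
    for o,d in rs:
        P=np.eye(3)-np.outer(d,d);A+=P;b+=P@o
    x=np.linalg.solve(A,b)
    return x,[np.linalg.norm((np.eye(3)-np.outer(d,d))@(x-o)) for o,d in rs]
def proj(n,X,st=None):
    p=camera_params(n); f=200/np.tan(np.radians(p['fovy'])/2); X=np.atleast_2d(X).astype(float)
    if n=='wrist':
        H=p['hand_eye']; Rt=R.from_rotvec(st['tcp_rot']).as_matrix()
        c=((X-st['tool_pos'])@Rt-H[:3,3])@H[:3,:3]
        r=np.hypot(c[:,0],c[:,1]);th=np.arctan2(r,c[:,2])
        return np.c_[c[:,0]/r*th*f+p['cx'],c[:,1]/r*th*f+p['cy']]
    c=X@R.from_rotvec(p['rvec']).as_matrix().T+p['tvec']
    return np.c_[c[:,0]/c[:,2]*f+p['cx'],c[:,1]/c[:,2]*f+p['cy']]
def crop(fn,x0,y0,x1,y1,k,out):
    im=cv2.imread('pics/'+fn)[y0:y1,x0:x1]; cv2.imwrite('pics/'+out,cv2.resize(im,None,fx=k,fy=k,interpolation=cv2.INTER_CUBIC))
E
python3 - <<'E'
from h import *
crop('scene0.png',280,165,540,365,3,'c1.png')
crop('side0.png',220,180,420,400,3,'c2.png') 
print(onz('scene',342,217,.085),onz('side',325,228,.085))
E
python3 -c "
import cv2;i=cv2.imread('pics/c2.png');cv2.imwrite('pics/c2.png',cv2.resize(i,None,fx=.9,fy=.9))"
```

```text
[ 0.5699186  -0.05368765  0.085     ] [ 0.5564615  -0.06697614  0.085     ]
```

View pics/c1.png

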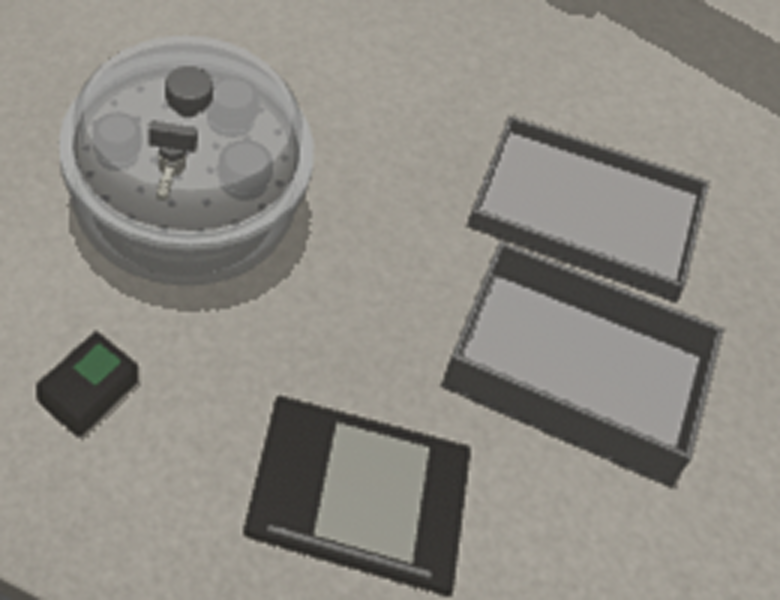

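View pics/c2.png

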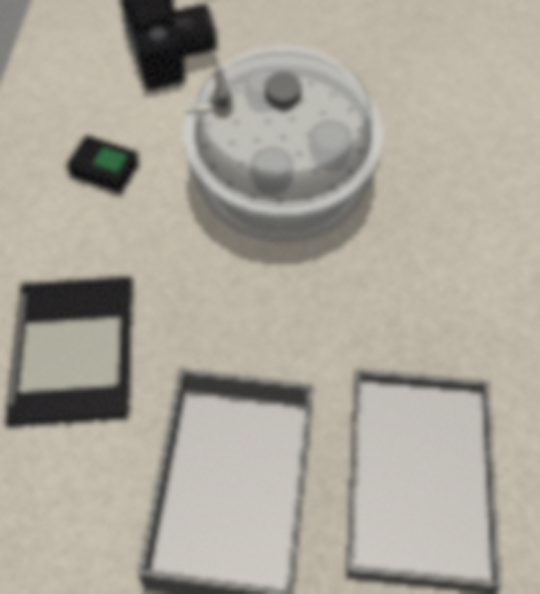

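```bash
python3 - <<'E'
from h import *
s=lambda x,y:(280+x/3,165+y/3)
t=lambda x,y:(220+x/2.7,180+y/2.7)
k=tri(ray('scene',*s(190,88)),ray('side',*t(283,90)));print('knob',k)
k=tri(ray('scene',*s(173,136)),ray('side',*t(221,101)));print('tap',k)
# deep tray floor corners (z=.005), rim corners(.048)
for nm,z,sc,si in [('deep rim',.048,[(500,247),(721,328),(680,460),(452,362)],[(183,374),(311,386),(292,590),(145,580)]),
 ('shal rim',.024,[(510,119),(708,183),(680,292),(471,220)],[(357,374),(487,384),(496,588),(349,576)])]:
    a=np.array([onz('scene',*s(*p),z)[:2] for p in sc]); b=np.array([onz('side',*t(*p),z)[:2] for p in si])
    print(nm,a.round(3).tolist(),a.mean(0));print(b.round(3).tolist(),b.mean(0))
for n,u,v in [('yel1',217,150),('yel2',185,222),('cam',247,262),('reader',310,297),('pad',400,330)]: print(n,onz('scene',u,v,0))
for p in [(62,160),(313,160),(190,38),(190,240)]: print(onz('scene',*s(*p),.085))
E
```

```text
knob (array([ 0.55738167, -0.05978588,  0.16129661]), [np.float64(0.0017148872101156224), np.float64(0.001714887210115701)])
tap (array([ 0.62123112, -0.04351913,  0.16365695]), [np.float64(0.0043463871810656), np.float64(0.004346387181065584)])
deep rim [[0.514, 0.225], [0.515, 0.409], [0.652, 0.399], [0.646, 0.219]] [0.58154851 0.31314446]
[[0.633, 0.221], [0.505, 0.221], [0.51, 0.404], [0.637, 0.408]] [0.57114618 0.31343642]
shal rim [[0.335, 0.194], [0.334, 0.38], [0.472, 0.377], [0.476, 0.193]] [0.40427448 0.28594249]
[[0.459, 0.194], [0.329, 0.192], [0.332, 0.379], [0.461, 0.382]] [0.39512727 0.28671901]
yel1 [ 4.14947538e-01 -5.97238794e-01  1.11022302e-16]
yel2 [ 0.72593755 -0.48802816  0.        ]
cam [ 7.63419095e-01 -2.45567026e-01 -1.11022302e-16]
reader [ 0.781607   -0.04373877  0.        ]
pad [0.76397871 0.18843084 0.        ]
[ 0.62376252 -0.15158132  0.085     ]
[0.5236776  0.05013454 0.085     ]
[ 0.42879181 -0.11272044  0.085     ]
[ 0.65404917 -0.0122114   0.085     ]
```

```bash
cat >> h.py <<'E'
def go(p,psi_deg,st=None):
    st=st or readout.read_state()
    R0=R.from_rotvec(st['tcp_rot']); psi=np.radians(psi_deg)
    Rt=R.from_matrix(np.array([[np.cos(psi),np.sin(psi),0],[np.sin(psi),-np.cos(psi),0],[0,0,-1]]))
    d=R0.inv().apply(np.array(p)-st['tool_pos']); w=(R0.inv()*Rt).as_rotvec()/np.pi
    x=R0.as_matrix()[:,0]
    print('shift',d.round(4).tolist(),'turn',w.round(4).tolist(),'|psi now',np.degrees(np.arctan2(x[1],x[0])).round(1),'rows',max(np.linalg.norm(d)/.0417,np.linalg.norm(w)*180/7.16).round(1),'q1->',np.degrees(np.arctan2(p[1],p[0])).round(1))
def stat():
    s=readout.read_state(); x=R.from_rotvec(s['tcp_rot']).as_matrix()
    print('t',round(s['time'],2),'p',s['tool_pos'].round(4),'psi',np.degrees(np.arctan2(x[1,0],x[0,0])).round(2),'z',x[:,2].round(4),'F',s['wrist_force'].round(1),'w',round(s['width'],3),'q6',s['q'][5].round(2)); return s
E
python3 -c "
from h import *
go([.56,-.06,.36],104)"
```

```text
shift [-0.5485, -0.5468, -0.1288] turn [-0.0006, 0.0003, 0.3153] |psi now 160.8 rows 18.8 q1-> -6.1
```

{"method": "apply_moves", "body": {"plan": [[[-0.548,-0.547,-0.129,0,0,0.315,-1],[-0.548,-0.547,-0.129,0,0,0.315,-1],[-0.548,-0.547,-0.129,0,0,0.315,-1],[-0.548,-0.547,-0.129,0,0,0.315,-1],[-0.548,-0.547,-0.129,0,0,0.315,-1],[-0.548,-0.547,-0.129,0,0,0.315,-1],[-0.548,-0.547,-0.129,0,0,0.315,-1],[-0.548,-0.547,-0.129,0,0,0.315,-1]]], "force": 30}}

```text
time: 0.82
tool_pos: [0.3658, 0.3393, 0.2862]
tcp_rot: [1.94, 2.471, -0.0]
wrist_force: [1.0, 0.5, 0.6]
width: 0.999
```

```bash
python3 -c "
from h import *
stat();go([.56,-.06,.36],104)"
```

```text
t 0.82 p [0.3658 0.3393 0.2862] psi 103.74 z [-0.e+00 -2.e-04 -1.e+00] F [1.  0.5 0.6] w 0.999 q6 0.46
shift [-0.4341, 0.0938, -0.0738] turn [-0.0, 0.0, -0.0014] |psi now 103.7 rows 10.8 q1-> -6.1
```

{"method": "apply_moves", "body": {"plan": [[[-0.43,0.09,-0.074,0,0,0,-1],[-0.43,0.09,-0.074,0,0,0,-1],[-0.43,0.09,-0.074,0,0,0,-1],[-0.43,0.09,-0.074,0,0,0,-1],[-0.43,0.09,-0.074,0,0,0,-1],[-0.43,0.09,-0.074,0,0,0,-1],[-0.43,0.09,-0.074,0,0,0,-1],[-0.43,0.09,-0.074,0,0,0,-1]]]}}

```text
time: 1.48
tool_pos: [0.5093, 0.0435, 0.3417]
tcp_rot: [-1.933, -2.476, -0.0]
wrist_force: [2.2, 0.4, -0.1]
width: 1.003
```

```bash
python3 -c "
from h import *
stat();go([.56,-.06,.36],104)"
```

```text
t 1.48 p [0.5093 0.0435 0.3417] psi 104.05 z [ 1.e-04  2.e-04 -1.e+00] F [ 2.2  0.4 -0.1] w 1.003 q6 -0.21
shift [-0.1127, 0.0241, -0.0183] turn [0.0, -0.0, 0.0003] |psi now 104.0 rows 2.8 q1-> -6.1
```

{"method": "apply_moves", "body": {"plan": [[[-0.09,0.02,-0.015,0,0,0,-1],[-0.09,0.02,-0.015,0,0,0,-1],[-0.09,0.02,-0.015,0,0,0,-1],[-0.09,0.02,-0.015,0,0,0,-1],[-0.09,0.02,-0.015,0,0,0,-1],[-0.09,0.02,-0.015,0,0,0,-1],[-0.09,0.02,-0.015,0,0,0,-1],[-0.09,0.02,-0.015,0,0,0,-1]]]}}

```text
time: 2.15
tool_pos: [0.5497, -0.0354, 0.3563]
tcp_rot: [-1.93, -2.478, -0.0]
wrist_force: [0.2, 0.8, 0.0]
width: 0.998
```

```bash
python3 -c "
from h import *
import pickle
s=stat();pickle.dump(s,open('w1.pkl','wb'));snap('wrist','w1.png')"
```

```text
t 2.15 p [ 0.5497 -0.0354  0.3563] psi 104.18 z [-4.e-04  3.e-04 -1.e+00] F [0.2 0.8 0. ] w 0.998 q6 -0.36
```

View pics/w1.png

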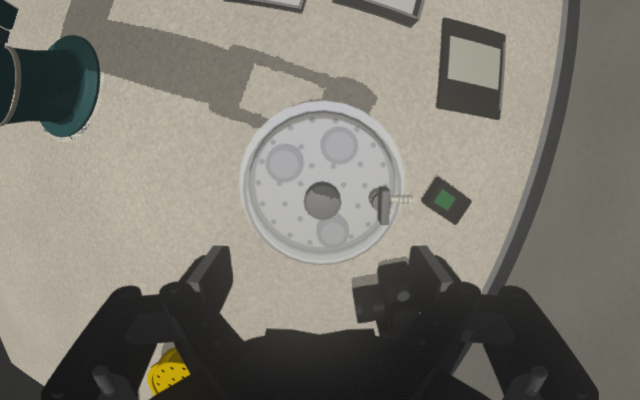

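```bash
python3 -c "
from h import *
crop('w1.png',230,90,430,280,4,'c3.png')
crop('w1.png',230,90,430,280,3,'c3.png')"
```

```text
(no output)
```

View pics/c3.png

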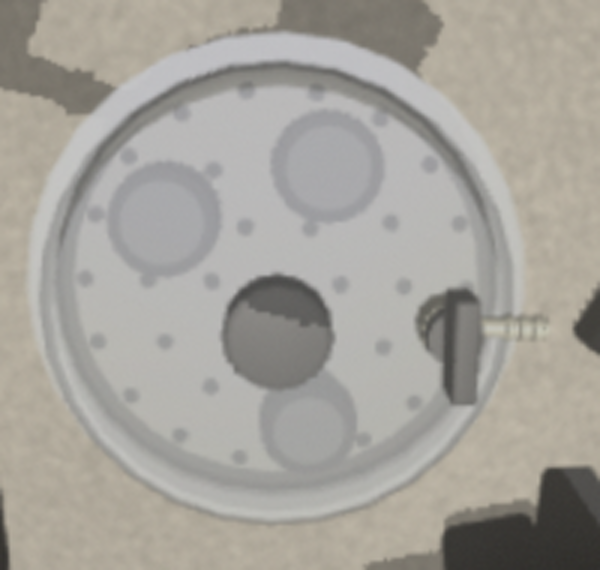

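```bash
cat > m1.py <<'E'
from h import *
import pickle
s=pickle.load(open('w1.pkl','rb'))
c=lambda x,y:((x+.5)/3-.5+230,(y+.5)/3-.5+90)
kx=onz('wrist',*c(277.5,334.5),.171,s);print('knob',kx)
# bar top face centre z=.085+.1
tp=onz('wrist',*c(466,354),.185,s);print('tap',tp, np.linalg.norm((tp-kx)[:2]), np.degrees(np.arctan2(*(tp-kx)[1::-1])))
# flange outer circle LSQ
pts=np.array([onz('wrist',*c(*p),.085,s)[:2] for p in [(278,32),(30,280),(525,280),(275,522),(100,455),(100,115),(450,98),(440,465)]])
from scipy.optimize import least_squares
f=least_squares(lambda q:np.hypot(*(pts-q[:2]).T)-.115,[.56,-.06]);print('pot',f.x,f.fun.round(4))
for nm,p,z in [('l1',(165,213),.11),('l2',(328,161),.11),('l3',(308,427),.11)]:
    x=onz('wrist',*c(*p),z,s);print(nm,x,np.linalg.norm(x[:2]-f.x))
E
python3 m1.py
```

```text
knob [ 0.56025786 -0.06014238  0.171     ]
tap [ 0.6267375  -0.04674904  0.185     ] 0.06781536309412342 11.390636356775294
pot [ 0.56280868 -0.0652754 ] [0.0038 0.0014 0.0007 0.002  0.0042 0.0002 0.0035 0.0025]
l1 [ 0.50552913 -0.03684746  0.11      ] 0.063946028734957
l2 [0.56693082 0.00134501 0.11      ] 0.0667478158395855
l3 [ 0.58910056 -0.11587892  0.11      ] 0.057026126571174854
```

```bash
python3 -c "
from h import *
go([.6265,-.0475,.25],101.5)"
```

```text
shift [-0.0304, 0.0714, 0.1063] turn [-0.0, -0.0001, 0.0149] |psi now 104.2 rows 3.2 q1-> -4.3
```

{"method": "apply_moves", "body": {"plan": [[[-0.03,0.071,0.106,0,0,0.015,0.06],[-0.03,0.071,0.106,0,0,0.015,0.06],[-0.03,0.071,0.106,0,0,0.015,0.06],[-0.03,0.071,0.106,0,0,0.015,0.06],[-0.03,0.071,0.106,0,0,0.015,0.06],[-0.03,0.071,0.106,0,0,0.015,0.06],[-0.03,0.071,0.106,0,0,0.015,0.06],[-0.03,0.071,0.106,0,0,0.015,0.06]]]}}

```text
time: 2.87
tool_pos: [0.6272, -0.0485, 0.2536]
tcp_rot: [1.988, 2.428, 0.004]
wrist_force: [-0.0, 0.4, 0.7]
width: 0.472
```

```bash
python3 -c "
from h import *
import pickle
s=stat();pickle.dump(s,open('w2.pkl','wb'));snap('wrist','w2.png');crop('w2.png',120,30,520,330,2,'c4.png')"
```

```text
t 2.87 p [ 0.6272 -0.0485  0.2536] psi 101.39 z [ 4.5e-03 -5.0e-04 -1.0e+00] F [-0.   0.4  0.7] w 0.472 q6 -0.32
```

View pics/c4.png

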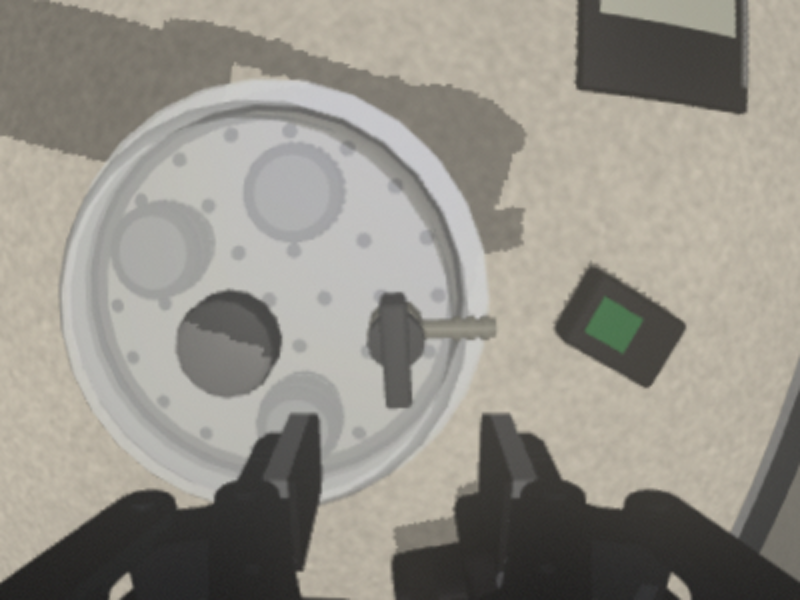

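```bash
cat > m2.py <<'E'
from h import *
import pickle,sys
s=pickle.load(open('w2.pkl','rb'))
lx,ly,yaw=map(float,sys.argv[1:4]);yaw=np.radians(yaw)
im=cv2.imread('pics/w2.png');k=4;x0,y0,x1,y1=190,150,390,250
im=cv2.resize(im[y0:y1,x0:x1],None,fx=k,fy=k,interpolation=cv2.INTER_CUBIC)
u=np.array([np.cos(yaw),np.sin(yaw)]);v=np.array([-u[1],u[0]]);c=np.array([lx,ly])
def dr(P,z,col):
    q=proj('wrist',np.c_[P,np.full(len(P),z)],s);q=((q-[x0,y0]+.5)*k-.5).round().astype(int)
    cv2.polylines(im,[q],True,col,1)
a=np.linspace(0,2*np.pi,60);ci=np.c_[np.cos(a),np.sin(a)]
dr(c+.021*ci,.171,(0,0,255));dr(c+.021*ci,.149,(255,0,0))
t=c+.068*u;B=np.array([[t+sx*.005*u+sy*.02*v] for sx,sy in [(1,1),(1,-1),(-1,-1),(-1,1)]])[:,0]
dr(B,.185,(0,0,255));dr(B,.163,(255,0,0))
cv2.imwrite('pics/c5.png',im);print(t)
E
python3 m2.py .5603 -.0601 11.4
```

```text
[ 0.62695844 -0.0466593 ]
```

View pics/c5.png

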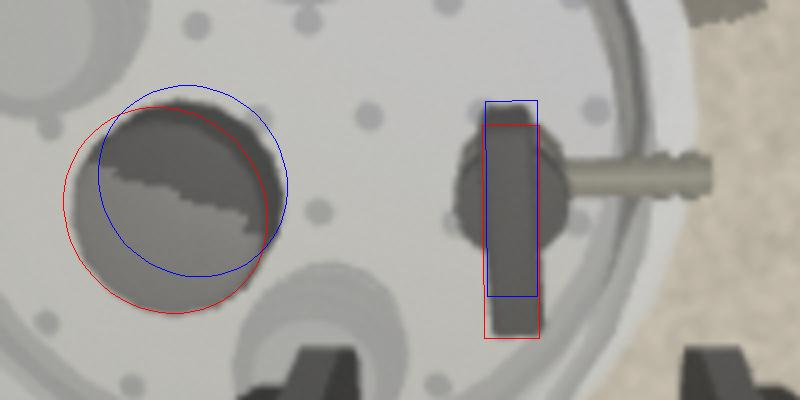

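```bash
python3 m2.py .5607 -.0610 12.8
```

```text
[ 0.62701016 -0.0459347 ]
```

View pics/c5.png

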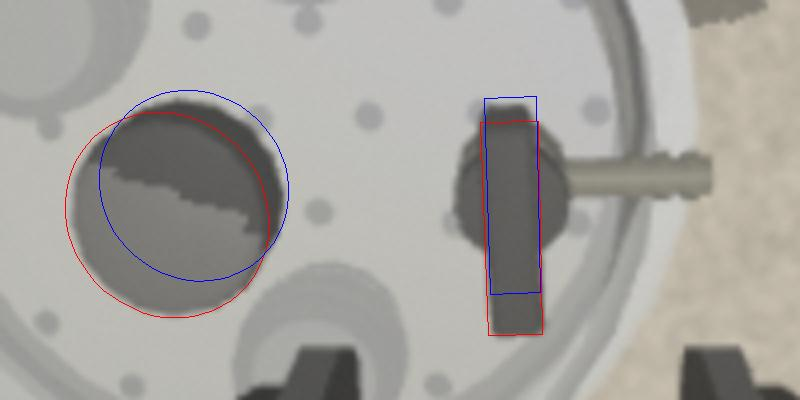

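```bash
python3 -c "
from h import *
stat();go([.6273,-.0461,.161],102.7)"
```

```text
t 2.92 p [ 0.6271 -0.0486  0.2535] psi 101.38 z [ 4.5e-03 -5.0e-04 -1.0e+00] F [-0.4  0.4 -0.2] w 0.472 q6 -0.32
shift [0.0025, 0.0002, 0.0925] turn [0.0014, 0.0004, -0.0073] |psi now 101.4 rows 2.2 q1-> -4.2
```

{"method": "apply_moves", "body": {"plan": [[[0.0025,0,0.03,0,0,-0.007,0.06],[0.0025,0,0.05,0,0,-0.007,0.06],[0.0025,0,0.07,0,0,-0.007,0.06],[0.0025,0,0.085,0,0,-0.007,0.06],[0.0025,0,0.092,0,0,-0.007,0.06],[0.0025,0,0.092,0,0,-0.007,0.06],[0.0025,0,0.092,0,0,-0.007,0.06],[0.0025,0,0.092,0,0,-0.007,0.06]]]}}

```text
time: 3.58
tool_pos: [0.6272, -0.0464, 0.1606]
tcp_rot: [1.962, 2.45, 0.003]
wrist_force: [-0.9, 0.2, -0.1]
width: 0.471
```

```bash
python3 -c "
from h import *
stat();go([.6273,-.0461,.161],102.7);snap('wrist','w3.png')"
```

```text
t 3.58 p [ 0.6272 -0.0464  0.1606] psi 102.62 z [ 3.3e-03 -3.0e-04 -1.0e+00] F [-0.9  0.2 -0.1] w 0.471 q6 -0.33
shift [0.0003, 0.0002, -0.0004] turn [0.001, 0.0003, -0.0004] |psi now 102.6 rows 0.0 q1-> -4.2
```

View pics/w3.png

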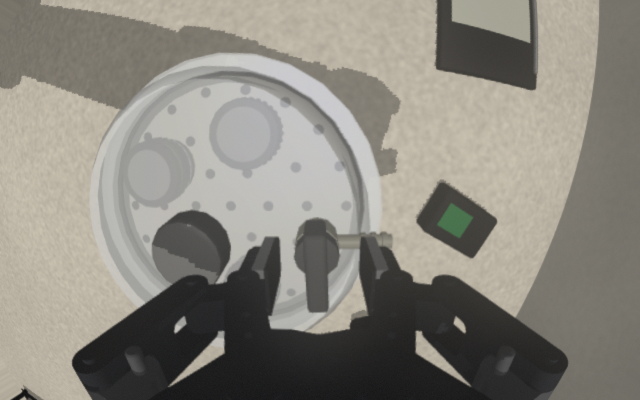

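{"method": "apply_moves", "body": {"plan": [[[0,0,0,0,0,0,1],[0,0,0,0,0,0,1],[0,0,0,0,0,0,1],[0,0,0,0,0,0,1],[0,0,0,0,0,0,1],[0,0,0,0,0,0,1],[0,0,0,0,0,0,1],[0,0,0,0,0,0,1]]]}}

```text
time: 4.3
tool_pos: [0.6264, -0.0465, 0.1601]
tcp_rot: [1.963, 2.451, 0.001]
wrist_force: [-2.9, 0.1, 5.1]
width: 0.241
```

```bash
python3 -c "
from h import *
stat();go([.6273,-.0461,.161],102.7);go([.6273,-.0461,.161],147.7)"
```

```text
t 4.3 p [ 0.6264 -0.0465  0.1601] psi 102.62 z [ 1.2e-03 -5.0e-04 -1.0e+00] F [-2.9  0.1  5.1] w 0.241 q6 -0.33
shift [0.0002, 0.001, -0.0009] turn [0.0003, 0.0002, -0.0004] |psi now 102.6 rows 0.0 q1-> -4.2
shift [0.0002, 0.001, -0.0009] turn [0.0002, 0.0003, -0.2504] |psi now 102.6 rows 6.3 q1-> -4.2
```

```bash
python3 -c "
from h import *
stat();snap('wrist','w4.png');stat();crop('w4.png',180,180,460,380,2.8,'c6.png')"
```

```text
t 4.3 p [ 0.6264 -0.0465  0.1601] psi 102.62 z [ 1.2e-03 -5.0e-04 -1.0e+00] F [-2.9  0.1  5.1] w 0.241 q6 -0.33
t 4.35 p [ 0.6264 -0.0465  0.1601] psi 102.62 z [ 1.2e-03 -5.0e-04 -1.0e+00] F [-2.5 -0.5  6.3] w 0.243 q6 -0.33
```

View pics/c6.png

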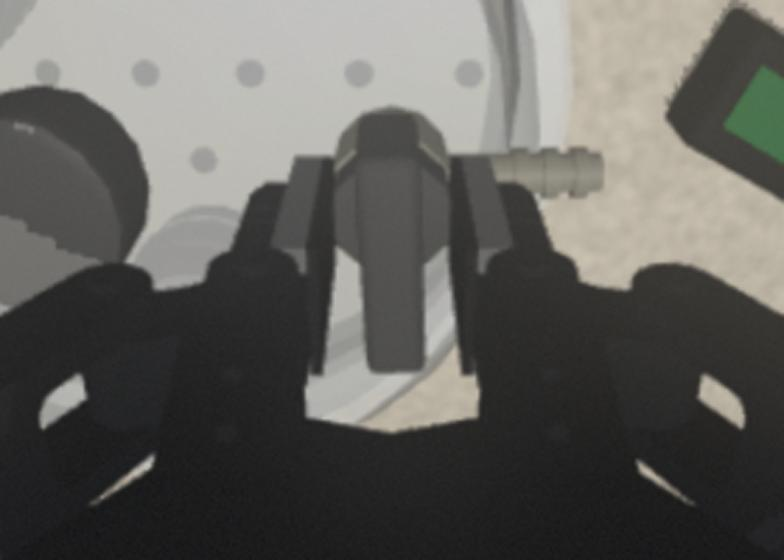

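{"method": "apply_moves", "body": {"plan": [[[0,0.001,0,0,0,0,0.2],[0,0.001,0,0,0,0,0.2],[0,0.001,-0.008,0,0,0,0.2],[0,0.001,-0.008,0,0,0,0.2],[0,0.001,-0.008,0,0,0,1],[0,0.001,-0.008,0,0,0,1],[0,0.001,-0.008,0,0,0,1],[0,0.001,-0.008,0,0,0,1]]]}}

```text
time: 5.02
tool_pos: [0.6268, -0.0461, 0.1667]
tcp_rot: [-1.964, -2.452, 0.001]
wrist_force: [-2.5, 0.6, 3.0]
width: 0.105
```

{"method": "apply_moves", "body": {"plan": [[[0,0,0,0,0,0,1],[0,0,0,0,0,0,1],[0,0,0,0,0,0,1],[0,0,0,0,0,0,1],[0,0,0,0,0,0,1],[0,0,0,0,0,0,1],[0,0,0,0,0,0,1],[0,0,0,0,0,0,1]]]}}

```text
time: 5.68
tool_pos: [0.6268, -0.0461, 0.1667]
tcp_rot: [-1.964, -2.452, 0.0]
wrist_force: [-3.2, -0.6, 5.3]
width: 0.11
```

```bash
python3 -c "
from h import *
stat();go([.6273,-.0461,.168],102.7);snap('wrist','w5.png');stat();crop('w5.png',180,180,460,380,2.8,'c6.png')"
```

```text
t 5.68 p [ 0.6268 -0.0461  0.1667] psi 102.62 z [-3.e-04 -1.e-04 -1.e+00] F [-3.2 -0.6  5.3] w 0.11 q6 -0.33
shift [-0.0001, 0.0005, -0.0013] turn [-0.0001, 0.0, -0.0004] |psi now 102.6 rows 0.0 q1-> -4.2
t 5.73 p [ 0.6268 -0.0461  0.1667] psi 102.62 z [-3.e-04 -1.e-04 -1.e+00] F [-2.4  0.4  5.2] w 0.107 q6 -0.33
```

View pics/c6.png

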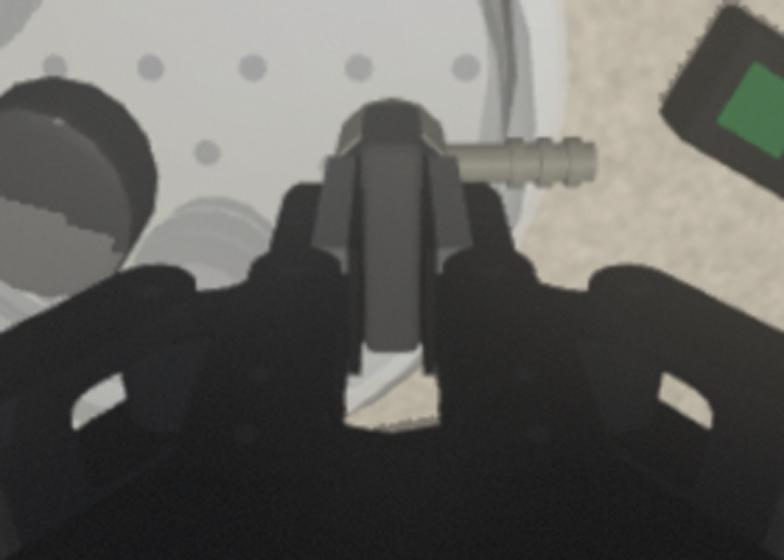

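{"method": "apply_moves", "body": {"plan": [[[0,0,0,0,0,-0.035,1],[0,0,0,0,0,-0.07,1],[0,0,0,0,0,-0.105,1],[0,0,0,0,0,-0.14,1],[0,0,0,0,0,-0.175,1],[0,0,0,0,0,-0.21,1],[0,0,0,0,0,-0.23,1],[0,0,0,0,0,-0.24,1]]]}}

```text
time: 6.4
tool_pos: [0.6262, -0.0466, 0.1667]
tcp_rot: [-0.919, -3.003, 0.002]
wrist_force: [-5.0, -1.0, 6.8]
width: 0.107
```

```bash
python3 -c "
from h import *
stat();go([.6268,-.0461,.167],192.6)"
```

```text
t 6.4 p [ 0.6262 -0.0466  0.1667] psi 145.98 z [-1.8e-03 -8.0e-04 -1.0e+00] F [-5.  -1.   6.8] w 0.107 q6 -1.09
shift [-0.0003, 0.0008, -0.0003] turn [-0.0004, -0.0005, -0.259] |psi now 146.0 rows 6.5 q1-> -4.2
```

{"method": "apply_moves", "body": {"plan": [[[0,0.0003,0,0,0,-0.035,1],[0,0.0006,0,0,0,-0.07,1],[0,0.0008,0,0,0,-0.105,1],[0,0.0008,0,0,0,-0.14,1],[0,0.0008,0,0,0,-0.175,1],[0,0.0008,0,0,0,-0.21,1],[0,0.0008,0,0,0,-0.245,1],[0,0.0008,0,0,0,-0.257,1]]]}}

```text
time: 7.07
tool_pos: [0.6262, -0.0473, 0.1667]
tcp_rot: [0.338, -3.12, 0.004]
wrist_force: [-6.8, -5.0, 7.1]
width: 0.107
```

```bash
python3 -c "
from h import *
stat();go([.6268,-.0461,.167],192.6);snap('wrist','w6.png')"
```

```text
t 7.07 p [ 0.6262 -0.0473  0.1667] psi -167.65 z [-0.0027 -0.003  -1.    ] F [-6.8 -5.   7.1] w 0.107 q6 -1.9
shift [-0.0009, 0.001, -0.0003] turn [-0.0007, -0.001, -0.0014] |psi now -167.6 rows 0.0 q1-> -4.2
```

View pics/w6.png

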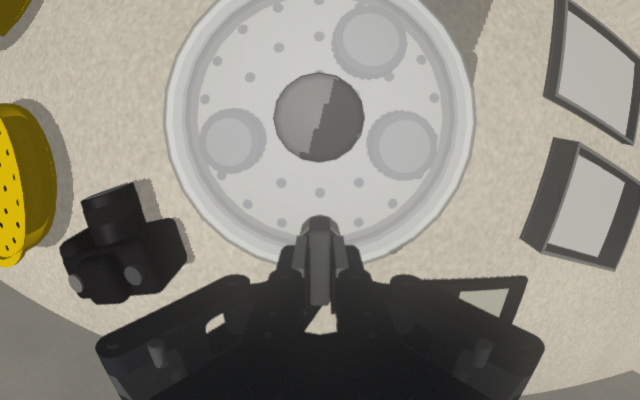

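{"method": "apply_moves", "body": {"plan": [[[0,0,0,0,0,0,0],[0,0,0,0,0,0,0],[0,0,0,0,0,0,0],[0,0,-0.04,0,0,0,0],[0,0,-0.07,0,0,0,0],[0,0,-0.085,0,0,0,-1],[0,0,-0.085,0,0,0,-1],[0,0,-0.085,0,0,0,-1]]]}}

```text
time: 7.78
tool_pos: [0.6284, -0.0452, 0.2524]
tcp_rot: [-0.331, 3.121, -0.001]
wrist_force: [0.3, -1.0, -0.2]
width: 0.904
```

```bash
python3 -c "
from h import *
import pickle
s=stat();pickle.dump(s,open('w2.pkl','wb'));snap('wrist','w2.png');go([.560,-.0615,.25],192.6)"
sed -i 's/x0,y0,x1,y1=.*$/x0,y0,x1,y1=230,90,430,240/; s/B=np.array(\[\[t+sx\*.005\*u+sy\*.02\*v\]/B=np.array([[t+sy*.02*u+sx*.005*v]/' m2.py; python3 m2.py .5600 -.0615 12.7
```

```text
t 7.78 p [ 0.6284 -0.0452  0.2524] psi -167.91 z [ 2.8e-03 -1.0e-04 -1.0e+00] F [ 0.3 -1.  -0.2] w 0.904 q6 -1.89
shift [0.0692, -0.0019, 0.0006] turn [0.0001, -0.0002, -0.0028] |psi now -167.9 rows 1.7 q1-> -6.3
[ 0.62633635 -0.04655046]
```

View pics/c5.png

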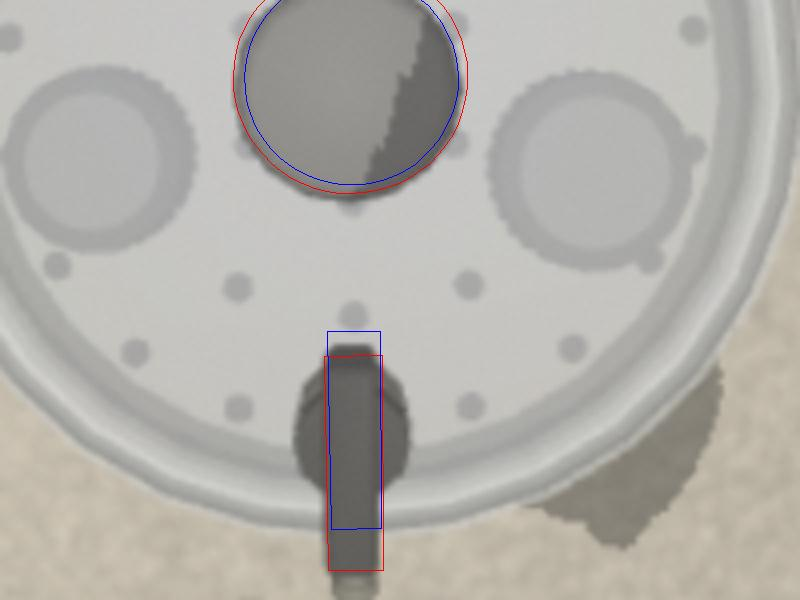

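{"method": "apply_moves", "body": {"plan": [[[0.0692,-0.002,0,0,0,-0.003,-1],[0.0692,-0.002,0,0,0,-0.003,-1],[0.0692,-0.002,0.02,0,0,-0.003,-1],[0.0692,-0.002,0.04,0,0,-0.003,-1],[0.0692,-0.002,0.05,0,0,-0.003,-1],[0.0692,-0.002,0.05,0,0,-0.003,-1],[0.0692,-0.002,0.05,0,0,-0.003,-1],[0.0692,-0.002,0.05,0,0,-0.003,-1]]]}}

```text
time: 8.5
tool_pos: [0.5606, -0.0617, 0.2015]
tcp_rot: [0.346, -3.122, -0.0]
wrist_force: [0.2, -0.0, -0.5]
width: 1.002
```

```bash
python3 -c "
from h import *
s=stat();go([.560,-.0613,.142],192.6)"
```

```text
t 8.5 p [ 0.5606 -0.0617  0.2015] psi -167.37 z [-1.e-04  1.e-04 -1.e+00] F [ 0.2 -0.  -0.5] w 1.002 q6 -1.95
shift [0.0005, 0.0006, 0.0595] turn [0.0, -0.0, 0.0002] |psi now -167.4 rows 1.4 q1-> -6.2
```

{"method": "apply_moves", "body": {"plan": [[[0.0005,0.0005,0.02,0,0,0,-1],[0.0005,0.0005,0.04,0,0,0,-1],[0.0005,0.0005,0.055,0,0,0,-1],[0.0005,0.0005,0.059,0,0,0,-1],[0.0005,0.0005,0.059,0,0,0,-1],[0.0005,0.0005,0.059,0,0,0,1],[0.0005,0.0005,0.059,0,0,0,1],[0.0005,0.0005,0.059,0,0,0,1]]], "force": 60}}

```text
time: 9.17
tool_pos: [0.5609, -0.0616, 0.1441]
tcp_rot: [-0.345, 3.12, -0.001]
wrist_force: [0.2, -0.6, -0.8]
width: 0.604
```

{"method": "apply_moves", "body": {"plan": [[[0,0,0,0,0,0,1],[0,0,0,0,0,0,1],[0,0,0,0,0,0,1],[0,0,0,0,0,0,1],[0,0,0,0,0,0,1],[0,0,0,0,0,0,1],[0,0,0,0,0,0,1],[0,0,0,0,0,0,1]]]}}

```text
time: 9.83
tool_pos: [0.5607, -0.0619, 0.1442]
tcp_rot: [-0.345, 3.12, -0.002]
wrist_force: [-0.5, -0.6, 6.6]
width: 0.47
```

```bash
python3 -c "
from h import *
s=stat();snap('wrist','w7.png')"
```

```text
t 9.83 p [ 0.5607 -0.0619  0.1442] psi -167.37 z [ 0.0028 -0.001  -1.    ] F [-0.5 -0.6  6.6] w 0.47 q6 -1.94
```

View pics/w7.png

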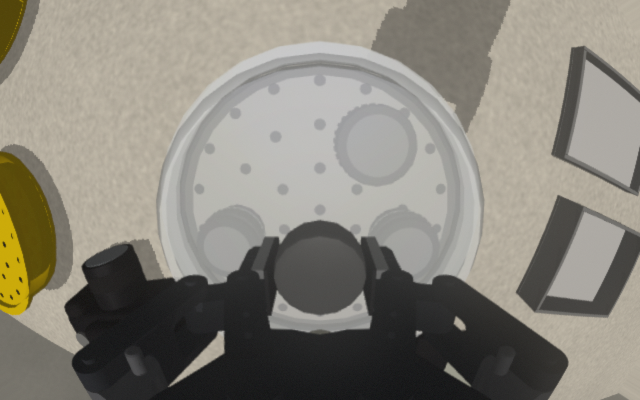

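{"method": "apply_moves", "body": {"plan": [[[0,0,-0.01,0,0,0,1],[0,0,-0.02,0,0,0,1],[0,0,-0.035,0,0,0,1],[0,0,-0.055,0,0,0,1],[0,0,-0.08,0,0,0,1],[0,0,-0.1,0,0,0,1],[0,0,-0.11,0,0,0,1],[0,0,-0.11,0,0,0,1]]]}}

```text
time: 10.55
tool_pos: [0.5611, -0.0616, 0.2555]
tcp_rot: [-0.345, 3.118, -0.002]
wrist_force: [1.3, -1.2, -5.4]
width: 0.473
```

```bash
python3 -c "
from h import *
s=stat();go([.45,-.32,.25],170);snap('scene','s1.png')"
```

```text
t 10.55 p [ 0.5611 -0.0616  0.2555] psi -167.38 z [ 5.e-03 -6.e-04 -1.e+00] F [ 1.3 -1.2 -5.4] w 0.473 q6 -1.94
shift [0.1649, -0.2279, 0.0051] turn [-0.0002, 0.0016, 0.1257] |psi now -167.4 rows 6.7 q1-> -35.4
```

View pics/s1.png

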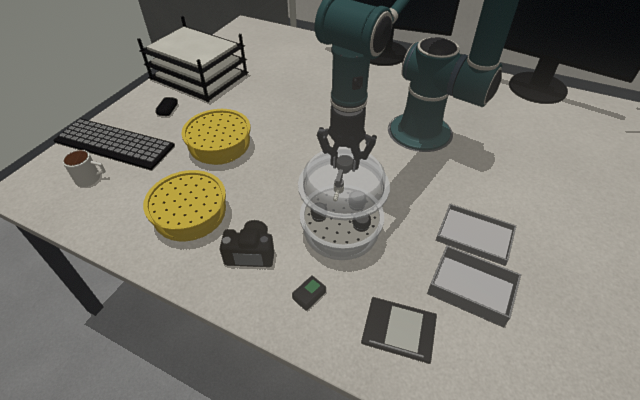

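{"method": "apply_moves", "body": {"plan": [[[0.02,-0.03,0,0,0,0.02,1],[0.05,-0.07,0,0,0,0.04,1],[0.08,-0.11,0,0,0,0.06,1],[0.11,-0.15,0,0,0,0.08,1],[0.14,-0.19,0,0,0,0.1,1],[0.155,-0.215,0,0,0,0.12,1],[0.165,-0.228,0,0,0,0.126,1],[0.165,-0.228,0,0,0,0.126,1]]]}}

```text
time: 11.27
tool_pos: [0.4441, -0.3255, 0.2498]
tcp_rot: [-0.285, -3.123, 0.004]
wrist_force: [1.0, 0.3, -5.3]
width: 0.468
```

```bash
python3 -c "
from h import *
s=stat();go([.45,-.32,.0655],170)"
```

```text
t 11.27 p [ 0.4441 -0.3255  0.2498] psi 169.59 z [-0.0055 -0.0023 -1.    ] F [ 1.   0.3 -5.3] w 0.468 q6 -2.06
shift [-0.0057, 0.0071, 0.1843] turn [-0.001, -0.0016, -0.0023] |psi now 169.6 rows 4.4 q1-> -35.4
```

{"method": "apply_moves", "body": {"plan": [[[0,0,0.03,0,0,0,1],[0,0,0.06,0,0,0,1],[0,0,0.09,0,0,0,1],[0,0,0.12,0,0,0,1],[0,0,0.145,0,0,0,1],[0,0,0.16,0,0,0,1],[0,0,0.17,0,0,0,1],[0,0,0.172,0,0,0,1]]]}}

```text
time: 11.93
tool_pos: [0.4458, -0.3177, 0.0763]
tcp_rot: [-0.275, -3.123, -0.007]
wrist_force: [-0.4, 0.2, -6.0]
width: 0.472
```

```bash
python3 -c "
from h import *
s=stat();go([.444,-.325,.0655],170)"
```

```text
t 11.93 p [ 0.4458 -0.3177  0.0763] psi 169.95 z [-0.0059  0.0047 -1.    ] F [-0.4  0.2 -6. ] w 0.472 q6 -2.06
shift [0.0004, -0.0076, 0.0108] turn [0.0012, -0.0021, -0.0003] |psi now 170.0 rows 0.3 q1-> -36.2
```

{"method": "apply_moves", "body": {"plan": [[[0,0,0.003,0,0,0,1],[0,0,0.005,0,0,0,1],[0,0,0.007,0,0,0,1],[0,0,0.009,0,0,0,1],[0,0,0.0105,0,0,0,1],[0,0,0.011,0,0,0,1],[0,0,0.011,0,0,0,1],[0,0,0.011,0,0,0,1]]]}}

```text
time: 12.6
tool_pos: [0.4485, -0.3201, 0.0697]
tcp_rot: [0.276, 3.129, -0.0]
wrist_force: [0.6, 0.1, -6.2]
width: 0.474
```

```bash
python3 -c "
from h import *
s=stat();go([.444,-.325,.0655],170)"
```

```text
t 12.6 p [ 0.4485 -0.3201  0.0697] psi 169.94 z [ 2.e-04 -2.e-04 -1.e+00] F [ 0.6  0.1 -6.2] w 0.474 q6 -2.06
shift [0.0035, -0.0056, 0.0042] turn [-0.0001, 0.0001, -0.0004] |psi now 169.9 rows 0.2 q1-> -36.2
```

{"method": "apply_moves", "body": {"plan": [[[0,0,0.001,0,0,0,1],[0,0,0.002,0,0,0,1],[0,0,0.003,0,0,0,1],[0,0,0.004,0,0,0,1],[0,0,0.005,0,0,0,1],[0,0,0.005,0,0,0,1],[0,0,0.005,0,0,0,1],[0,0,0.005,0,0,0,1]]]}}

```text
time: 13.27
tool_pos: [0.4484, -0.32, 0.065]
tcp_rot: [-0.275, -3.129, 0.0]
wrist_force: [-3.3, 2.3, 2.9]
width: 0.465
```

```bash
python3 -c "
from h import *
s=stat()"
```

```text
t 13.27 p [ 0.4484 -0.32    0.065 ] psi 169.94 z [-0. -0. -1.] F [-3.3  2.3  2.9] w 0.465 q6 -2.06
```

{"method": "apply_moves", "body": {"plan": [[[0,0,0,0,0,0,-1],[0,0,0,0,0,0,-1],[0,0,0,0,0,0,-1],[0,0,0,0,0,0,-1],[0,0,-0.02,0,0,0,-1],[0,0,-0.06,0,0,0,-1],[0,0,-0.1,0,0,0,-1],[0,0,-0.14,0,0,0,-1]]]}}

```text
time: 13.93
tool_pos: [0.4481, -0.3198, 0.2055]
tcp_rot: [-0.275, -3.129, -0.001]
wrist_force: [1.4, -1.3, -0.1]
width: 0.999
```

```bash
python3 -c "
from h import *
import pickle
s=stat();pickle.dump(s,open('w8.pkl','wb'));snap('wrist','w8.png');go([.55,-.02,.32],120)"
```

```text
t 13.93 p [ 0.4481 -0.3198  0.2055] psi 169.94 z [-6.e-04  5.e-04 -1.e+00] F [ 1.4 -1.3 -0.1] w 0.999 q6 -2.06
shift [-0.0444, 0.3148, -0.1056] turn [-0.0002, 0.0048, 0.2775] |psi now 169.9 rows 8.0 q1-> -2.1
```

View pics/w8.png

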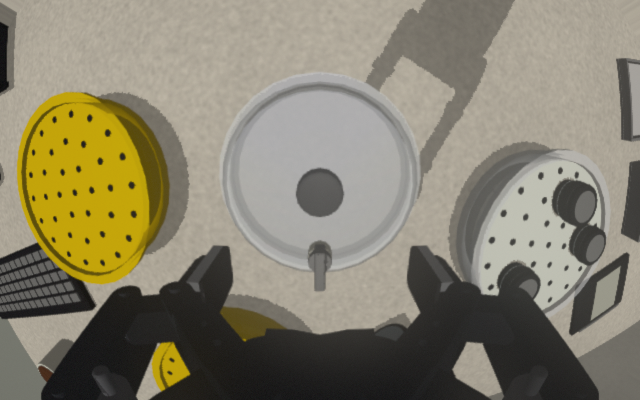

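{"method": "apply_moves", "body": {"plan": [[[-0.045,0.315,-0.105,0,0,0.278,-1],[-0.045,0.315,-0.105,0,0,0.278,-1],[-0.045,0.315,-0.105,0,0,0.278,-1],[-0.045,0.315,-0.105,0,0,0.278,-1],[-0.045,0.315,-0.105,0,0,0.278,-1],[-0.045,0.315,-0.105,0,0,0.278,-1],[-0.045,0.315,-0.105,0,0,0.278,-1],[-0.045,0.315,-0.105,0,0,0.278,-1]]]}}

```text
time: 14.65
tool_pos: [0.5412, -0.0378, 0.3025]
tcp_rot: [1.58, 2.714, 0.0]
wrist_force: [1.1, -0.4, -0.3]
width: 0.995
```

```bash
python3 -c "
from h import *
import pickle
s=stat();pickle.dump(s,open('w9.pkl','wb'));snap('wrist','w9.png')"
```

```text
t 14.65 p [ 0.5412 -0.0378  0.3025] psi 119.57 z [ 9.e-04 -5.e-04 -1.e+00] F [ 1.1 -0.4 -0.3] w 0.995 q6 -0.63
```

View pics/w9.png

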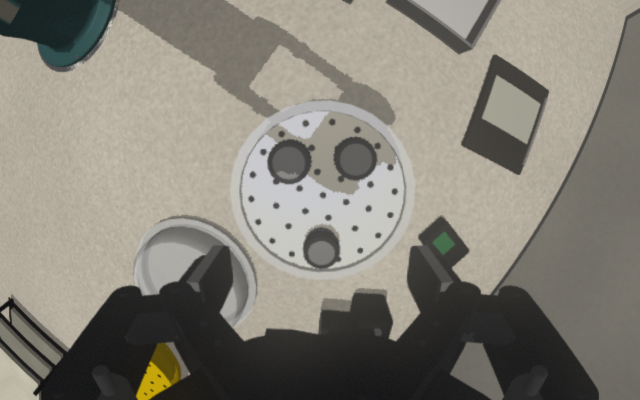

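```bash
python3 -c "
from h import *
crop('w9.png',220,90,420,280,4,'c7.png');crop('w9.png',225,95,420,280,4,'c7.png')
import cv2;im=cv2.imread('pics/c7.png');print(im.shape);cv2.imwrite('pics/c7.png',im[:600])
crop('w9.png',255,130,395,275,4,'c7.png')"
```

```text
(740, 780, 3)
```

View pics/c7.png

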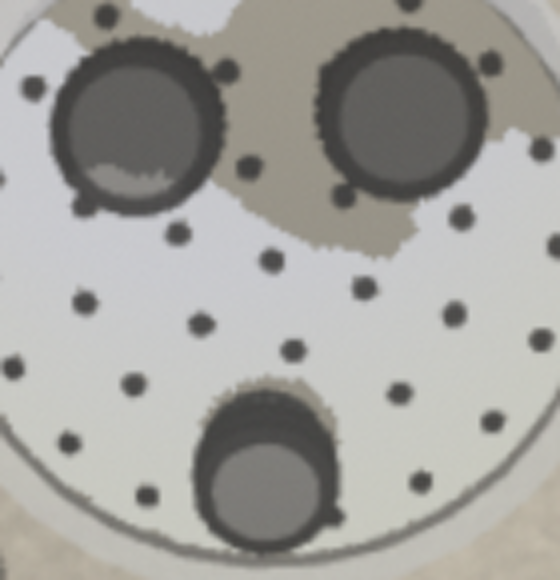

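```bash
cat > m3.py <<'E'
from h import *
import pickle
s=pickle.load(open('w9.pkl','rb'))
k=4;x0,y0=255,130
im=cv2.imread('pics/c7.png')
c=lambda x,y:((x+.5)/4-.5+x0,(y+.5)/4-.5+y0)
pot=np.array([.5605,-.0613])
for nm,p,rad,h in [('l1',(134,130),66,.034),('l2',(403,118),66,.034),('l3',(266,492),54,.034)]:
    x=onz('wrist',*c(*p),.077+h,s);e=onz('wrist',*c(p[0]+rad,p[1]),.077+h,s)
    print(nm,x,np.linalg.norm(x[:2]-pot),'capr',np.linalg.norm(e-x), np.degrees(np.arctan2(*(x[:2]-pot)[::-1])))
    a=np.linspace(0,2*np.pi,60)
    for z,col in [(.077+h,(0,0,255)),(.078,(255,0,0))]:
      for D in (.048,.044):
        q=proj('wrist',np.c_[x[0]+D/2*np.cos(a),x[1]+D/2*np.sin(a),0*a+z],s);q=((q-[x0,y0]+.5)*k-.5).round().astype(int);cv2.polylines(im,[q],True,col,1)
q=proj('wrist',np.c_[pot[0]+.103*np.cos(a),pot[1]+.103*np.sin(a),0*a+.077],s);q=((q-[x0,y0]+.5)*k-.5).round().astype(int);cv2.polylines(im,[q],True,(0,200,0),1)
cv2.imwrite('pics/c8.png',im)
E
python3 m3.py
```

```text
l1 [ 0.50487271 -0.04064737  0.111     ] 0.059337399669882135 capr 0.01809852036857395 159.63165370814096
l2 [ 0.56720181 -0.00144477  0.111     ] 0.0602292473917719 capr 0.018325037340533545 83.61137589059808
l3 [ 0.58987949 -0.11708173  0.111     ] 0.06304566491446982 capr 0.016114431588642914 -62.2248287846961
```

View pics/c8.png

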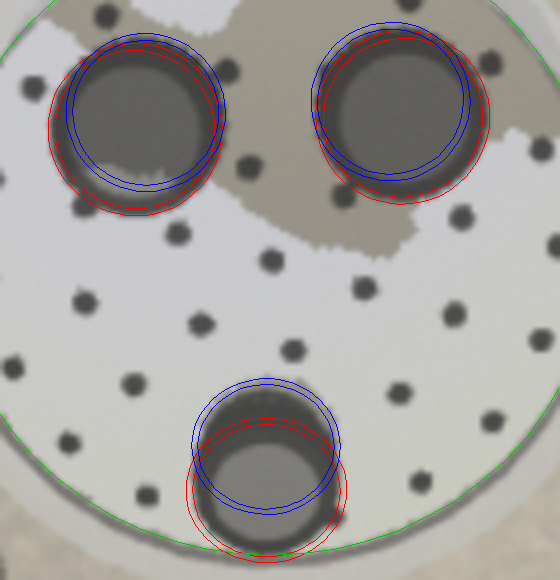

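```bash
python3 -c "
from h import *
s=stat();go([.567,-.002,.13],83.6)"
```

```text
t 14.7 p [ 0.5445 -0.0309  0.3058] psi 119.7 z [ 0.0075  0.0057 -1.    ] F [2.  3.8 3.1] w 0.996 q6 -0.63
shift [0.0138, 0.0322, 0.1761] turn [0.0028, -0.0013, 0.2006] |psi now 119.7 rows 5.0 q1-> -0.2
```

{"method": "apply_moves", "body": {"plan": [[[0.01,0.026,0.04,0,0,0.05,-0.65],[0.01,0.026,0.08,0,0,0.1,-0.65],[0.01,0.026,0.12,0,0,0.15,-0.65],[0.01,0.026,0.15,0,0,0.2,-0.65],[0.01,0.026,0.17,0,0,0.2,-0.65],[0.01,0.026,0.17,0,0,0.2,-0.65],[0.01,0.026,0.17,0,0,0.2,-0.65],[0.01,0.026,0.17,0,0,0.2,-0.65]]]}}

```text
time: 15.37
tool_pos: [0.5598, -0.0179, 0.1337]
tcp_rot: [2.332, 2.102, 0.003]
wrist_force: [0.5, 0.2, 0.3]
width: 0.822
```

```bash
python3 -c "
from h import *
s=stat();go([.567,-.002,.081],83.6)
import pickle
pickle.dump(s,open('wa.pkl','wb'));snap('wrist','wa.png')"
```

```text
t 15.37 p [ 0.5598 -0.0179  0.1337] psi 84.08 z [ 2.9e-03 -2.0e-04 -1.0e+00] F [0.5 0.2 0.3] w 0.822 q6 0.03
shift [0.0165, 0.0053, 0.0527] turn [0.0009, -0.0, 0.0027] |psi now 84.1 rows 1.3 q1-> -0.2
```

View pics/wa.png

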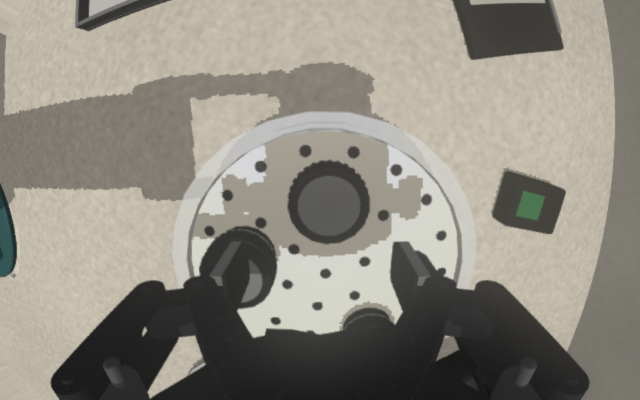

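```bash
python3 -c "
from h import *
import pickle
s=pickle.load(open('wa.pkl','rb'))
print(onz('wrist',328.5,206,.111,s));go([.567,-.002,.081],83.6)"
```

```text
[ 5.68088570e-01 -4.45786427e-04  1.11000000e-01]
shift [0.0165, 0.0047, 0.0535] turn [0.0014, -0.0, 0.0024] |psi now 84.0 rows 1.3 q1-> -0.2
```

{"method": "apply_moves", "body": {"plan": [[[0.0175,0.0055,0,0,0,0.002,-0.65],[0.0175,0.0055,0,0,0,0.002,-0.65],[0.0175,0.0055,0,0,0,0.002,-0.65],[0.0175,0.0055,0.02,0,0,0.002,-0.65],[0.0175,0.0055,0.035,0,0,0.002,-0.65],[0.0175,0.0055,0.045,0,0,0.002,-0.65],[0.0175,0.0055,0.052,0,0,0.002,-0.65],[0.0175,0.0055,0.052,0,0,0.002,-0.65]]]}}

```text
time: 16.08
tool_pos: [0.5646, -0.0011, 0.0788]
tcp_rot: [-2.342, -2.092, 0.003]
wrist_force: [-1.1, -0.3, -0.6]
width: 0.824
```

```bash
python3 -c "
from h import *
s=stat();snap('wrist','wb.png')"
```

```text
t 16.08 p [ 0.5646 -0.0011  0.0788] psi 83.55 z [-2.3e-03 -1.0e-04 -1.0e+00] F [-1.1 -0.3 -0.6] w 0.824 q6 0.07
```

View pics/wb.png

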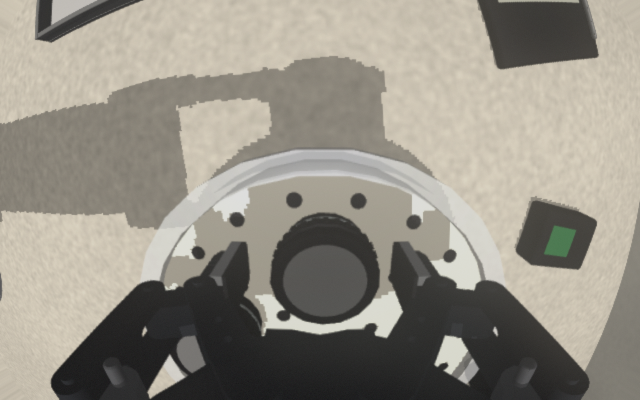

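{"method": "apply_moves", "body": {"plan": [[[0,0.003,-0.003,0,0,0,-0.65],[0,0.003,-0.003,0,0,0,-0.65],[0,0.003,-0.003,0,0,0,1],[0,0.003,-0.003,0,0,0,1],[0,0.003,-0.003,0,0,0,1],[0,0.003,-0.003,0,0,0,1],[0,0.003,-0.003,0,0,0,1],[0,0.003,-0.003,0,0,0,1]]], "force": 40}}

```text
time: 16.8
tool_pos: [0.5696, -0.0011, 0.0842]
tcp_rot: [2.342, 2.092, 0.002]
wrist_force: [-0.6, -0.4, 5.7]
width: 0.55
```

```bash
python3 -c "
from h import *
s=stat();snap('wrist','wc.png');go([.575,.25,.18],90)"
```

```text
t 16.8 p [ 0.5696 -0.0011  0.0842] psi 83.54 z [ 2.e-03 -1.e-04 -1.e+00] F [-0.6 -0.4  5.7] w 0.55 q6 0.07
shift [0.2501, -0.0227, -0.0958] turn [0.0006, 0.0, -0.0358] |psi now 83.5 rows 6.4 q1-> 23.5
```

View pics/wc.png

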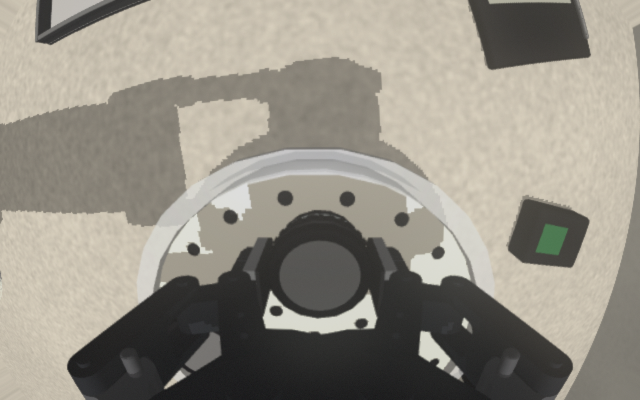

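{"method": "apply_moves", "body": {"plan": [[[0,0,-0.02,0,0,0,1],[0,0,-0.05,0,0,0,1],[0.04,0,-0.08,0,0,-0.01,1],[0.08,-0.005,-0.095,0,0,-0.02,1],[0.12,-0.01,-0.095,0,0,-0.036,1],[0.16,-0.015,-0.095,0,0,-0.036,1],[0.2,-0.02,-0.095,0,0,-0.036,1],[0.24,-0.023,-0.095,0,0,-0.036,1]]]}}

```text
time: 17.52
tool_pos: [0.5718, 0.2386, 0.1777]
tcp_rot: [-2.221, -2.222, 0.001]
wrist_force: [0.6, -0.6, -1.3]
width: 0.548
```

{"method": "apply_moves", "body": {"plan": [[[0.005,0,0,0,0,0,1],[0.005,0,0,0,0,0,1],[0.005,0,0,0,0,0,1],[0.005,0,0,0,0,0,1],[0.005,0,0,0,0,0,1],[0.005,0,0,0,0,0,1],[0.005,0,0,0,0,0,1],[0.005,0,0,0,0,0,1]]]}}

```text
time: 18.18
tool_pos: [0.5729, 0.2409, 0.1781]
tcp_rot: [2.223, 2.22, 0.0]
wrist_force: [-0.1, 0.2, -1.2]
width: 0.549
```

```bash
python3 -c "
from h import *
import pickle
s=stat();pickle.dump(s,open('wd.pkl','wb'));snap('wrist','wd.png')"
```

```text
t 18.18 p [0.5729 0.2409 0.1781] psi 89.94 z [ 1.e-04 -0.e+00 -1.e+00] F [-0.1  0.2 -1.2] w 0.549 q6 0.36
```

View pics/wd.png

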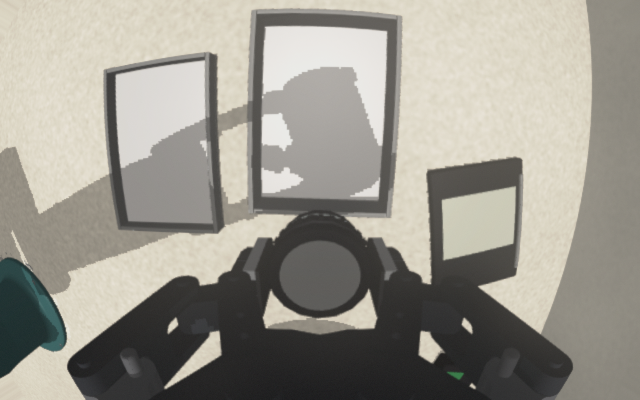

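```bash
python3 -c "
from h import *
import pickle
s=pickle.load(open('wd.pkl','rb'))
a=np.array([onz('wrist',*p,.048,s)[:2] for p in [(249,212),(391,217),(402,17),(252,10)]]);print(a.round(4).tolist(),a.mean(0))
a=np.array([onz('wrist',*p,.005,s)[:2] for p in [(262,197),(379,200),(387,31),(264,27)]]);print(a.round(4).tolist(),a.mean(0))
a=np.array([onz('wrist',*p,.024,s)[:2] for p in [(119,228),(221,232),(215,54),(105,70)]]);print(a.round(4).tolist(),a.mean(0))
"
```

```text
[[0.5076, 0.22], [0.642, 0.2148], [0.6483, 0.4018], [0.5143, 0.4077]] [0.57805803 0.31106517]
[[0.5126, 0.2228], [0.6381, 0.2193], [0.6434, 0.3989], [0.5178, 0.4027]] [0.57797932 0.31091334]
[[0.3322, 0.1897], [0.4688, 0.1893], [0.4721, 0.3734], [0.334, 0.3763]] [0.40176391 0.28218496]
```

```bash
python3 -c "
from h import *
stat();go([.58,.366,.07],88)"
```

```text
t 18.23 p [0.5729 0.2411 0.1781] psi 89.95 z [ 2.e-04  1.e-04 -1.e+00] F [-0.8  1.3 -1.1] w 0.544 q6 0.36
shift [0.1249, 0.0069, 0.1081] turn [0.0001, -0.0, 0.0108] |psi now 90.0 rows 4.0 q1-> 32.3
```

{"method": "apply_moves", "body": {"plan": [[[0.04,0.002,0,0,0,0.01,1],[0.08,0.005,0,0,0,0.01,1],[0.125,0.007,0,0,0,0.01,1],[0.125,0.007,0.03,0,0,0.01,1],[0.125,0.007,0.06,0,0,0.01,1],[0.125,0.007,0.09,0,0,0.01,1],[0.125,0.007,0.1,0,0,0.01,1],[0.125,0.007,0.1,0,0,0.01,1]]]}}

```text
time: 18.9
tool_pos: [0.5767, 0.365, 0.0735]
tcp_rot: [-2.254, -2.185, 0.013]
wrist_force: [-0.7, 0.2, -0.8]
width: 0.545
```

```bash
python3 -c "
from h import *
stat();go([.58,.366,.0135],88)"
```

```text
t 18.9 p [0.5767 0.365  0.0735] psi 88.21 z [-0.0072 -0.0043 -1.    ] F [-0.7  0.2 -0.8] w 0.545 q6 0.56
shift [0.0014, 0.0037, 0.0599] turn [-0.0023, 0.0014, 0.0012] |psi now 88.2 rows 1.4 q1-> 32.3
```

{"method": "apply_moves", "body": {"plan": [[[0,0.001,0.02,0,0,0,1],[0,0.001,0.035,0,0,0,1],[0,0.001,0.045,0,0,0,1],[0,0.001,0.05,0,0,0,1],[0,0.001,0.053,0,0,0,1],[0,0.001,0.055,0,0,0,1],[0,0.001,0.055,0,0,0,1],[0,0.001,0.055,0,0,0,1]]]}}

```text
time: 19.57
tool_pos: [0.5812, 0.3671, 0.0238]
tcp_rot: [2.255, 2.186, 0.002]
wrist_force: [0.4, 0.4, -1.6]
width: 0.548
```

```bash
python3 -c "
from h import *
stat();go([.58,.366,.0135],88)"
```

```text
t 19.57 p [0.5812 0.3671 0.0238] psi 88.22 z [ 1.e-03  6.e-04 -1.e+00] F [ 0.4  0.4 -1.6] w 0.548 q6 0.56
shift [-0.0012, -0.0011, 0.0103] turn [0.0003, -0.0002, 0.0012] |psi now 88.2 rows 0.2 q1-> 32.3
```

{"method": "apply_moves", "body": {"plan": [[[0,0,0.003,0,0,0,1],[0,0,0.005,0,0,0,1],[0,0,0.007,0,0,0,1],[0,0,0.009,0,0,0,1],[0,0,0.011,0,0,0,1],[0,0,0.011,0,0,0,1],[0,0,0.011,0,0,0,1],[0,0,0.011,0,0,0,1]]]}}

```text
time: 20.23
tool_pos: [0.5807, 0.3669, 0.0123]
tcp_rot: [2.256, 2.187, 0.0]
wrist_force: [-1.3, -1.3, 2.6]
width: 0.547
```

```bash
python3 -c "
from h import *
stat()"
```

```text
t 20.23 p [0.5807 0.3669 0.0123] psi 88.22 z [ 1.e-04  1.e-04 -1.e+00] F [-1.3 -1.3  2.6] w 0.547 q6 0.56
```

{"method": "apply_moves", "body": {"plan": [[[0,0,0,0,0,0,-0.65],[0,0,0,0,0,0,-0.65],[0,0,0,0,0,0,-0.65],[0,0,-0.02,0,0,0,-0.65],[0,0,-0.06,0,0,0,-0.65],[0,0,-0.1,0,0,0,-0.65],[0,0,-0.14,0,0,0,-0.65],[0,0,-0.16,0,0,0,-0.65]]]}}

```text
time: 20.9
tool_pos: [0.5831, 0.3683, 0.1784]
tcp_rot: [2.254, 2.185, 0.013]
wrist_force: [0.9, 0.5, 0.6]
width: 0.825
```

```bash
python3 -c "
from h import *
stat();snap('wrist','we.png');go([.505,-.0407,.2],159)"
```

```text
t 20.9 p [0.5831 0.3683 0.1784] psi 88.22 z [ 0.0071  0.0041 -1.    ] F [0.9 0.5 0.6] w 0.825 q6 0.56
shift [-0.4122, -0.0669, -0.0217] turn [0.0047, 0.0003, -0.3932] |psi now 88.2 rows 10.0 q1-> -4.6
```

View pics/we.png

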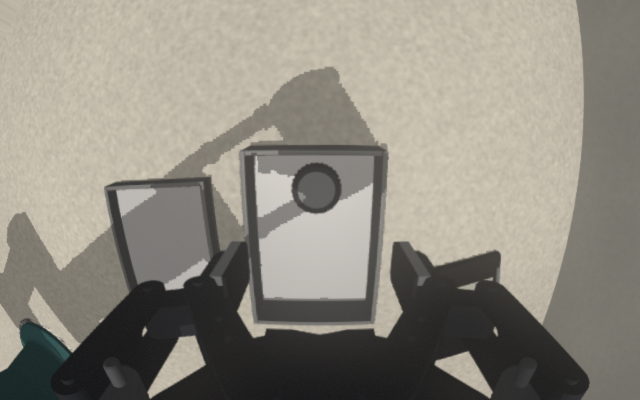

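{"method": "apply_moves", "body": {"plan": [[[-0.413,-0.067,-0.02,0,0,-0.393,-0.65],[-0.413,-0.067,-0.02,0,0,-0.393,-0.65],[-0.413,-0.067,-0.02,0,0,-0.393,-0.65],[-0.413,-0.067,-0.02,0,0,-0.393,-0.65],[-0.413,-0.067,-0.02,0,0,-0.393,-0.65],[-0.413,-0.067,-0.02,0,0,-0.393,-0.65],[-0.413,-0.067,-0.02,0,0,-0.393,-0.65],[-0.413,-0.067,-0.02,0,0,-0.393,-0.65]]]}}

```text
time: 21.62
tool_pos: [0.5186, 0.0486, 0.1872]
tcp_rot: [0.97, 2.988, -0.0]
wrist_force: [0.8, -0.4, -0.4]
width: 0.826
```

```bash
python3 -c "
from h import *
stat();go([.505,-.0407,.18],159)"
```

```text
t 21.62 p [0.5186 0.0486 0.1872] psi 144.01 z [ 2.e-04 -1.e-04 -1.e+00] F [ 0.8 -0.4 -0.4] w 0.826 q6 -0.9
shift [-0.0414, -0.0803, 0.0072] turn [-0.0, 0.0001, -0.0833] |psi now 144.0 rows 2.2 q1-> -4.6
```

{"method": "apply_moves", "body": {"plan": [[[-0.03,-0.065,0,0,0,-0.07,-0.65],[-0.03,-0.065,0.01,0,0,-0.07,-0.65],[-0.03,-0.065,0.03,0,0,-0.07,-0.65],[-0.03,-0.065,0.04,0,0,-0.07,-0.65],[-0.03,-0.065,0.04,0,0,-0.07,-0.65],[-0.03,-0.065,0.04,0,0,-0.07,-0.65],[-0.03,-0.065,0.04,0,0,-0.07,-0.65],[-0.03,-0.065,0.04,0,0,-0.07,-0.65]]]}}

```text
time: 22.28
tool_pos: [0.5061, -0.0189, 0.1483]
tcp_rot: [0.643, 3.073, 0.0]
wrist_force: [-1.0, 0.2, 0.5]
width: 0.821
```

```bash
python3 -c "
from h import *
import pickle
s=stat();go([.505,-.0407,.082],159);snap('wrist','wf.png');pickle.dump(s,open('wf.pkl','wb'))"
```

```text
t 22.28 p [ 0.5061 -0.0189  0.1483] psi 156.36 z [ 0.0016 -0.     -1.    ] F [-1.   0.2  0.5] w 0.821 q6 -1.24
shift [-0.0076, -0.0205, 0.0663] turn [0.0002, 0.0005, -0.0147] |psi now 156.4 rows 1.7 q1-> -4.6
```

View pics/wf.png

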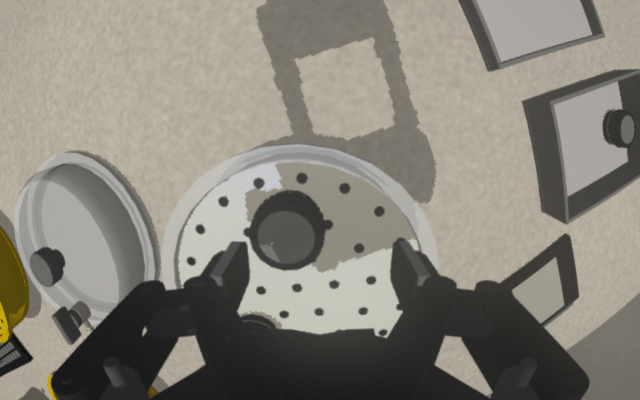

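```bash
python3 -c "
from h import *
import pickle
s=pickle.load(open('wf.pkl','rb'))
x=onz('wrist',286,233.5,.111,s);print(x);go([x[0],x[1],.082],159)"
```

```text
[ 0.50370121 -0.03980106  0.111     ]
shift [-0.0061, -0.0201, 0.0664] turn [0.0002, 0.0005, -0.0147] |psi now 156.4 rows 1.7 q1-> -4.5
```

{"method": "apply_moves", "body": {"plan": [[[-0.0065,-0.02,0,0,0,-0.015,-0.65],[-0.0065,-0.02,0,0,0,-0.015,-0.65],[-0.0065,-0.02,0.02,0,0,-0.015,-0.65],[-0.0065,-0.02,0.04,0,0,-0.015,-0.65],[-0.0065,-0.02,0.055,0,0,-0.015,-0.65],[-0.0065,-0.02,0.062,0,0,-0.015,-0.65],[-0.0065,-0.02,0.064,0,0,-0.015,-0.65],[-0.0065,-0.02,0.064,0,0,-0.015,-0.65]]]}}

```text
time: 23.0
tool_pos: [0.5031, -0.0403, 0.0834]
tcp_rot: [-0.573, -3.088, -0.0]
wrist_force: [1.1, -0.3, 0.5]
width: 0.826
```

```bash
python3 -c "
from h import *
s=stat();snap('wrist','wg.png')"
```

```text
t 23.0 p [ 0.5031 -0.0403  0.0834] psi 158.98 z [-4.e-04  1.e-04 -1.e+00] F [ 1.1 -0.3  0.5] w 0.826 q6 -1.33
```

View pics/wg.png

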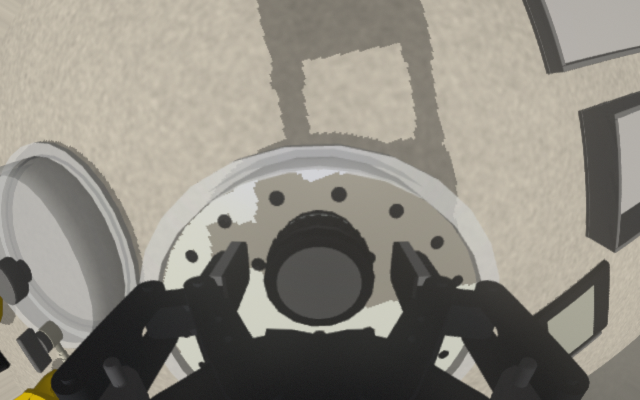

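Centred between the fingers; close and lift.

{"method": "apply_moves", "body": {"plan": [[[0,0,0,0,0,0,1],[0,0,0,0,0,0,1],[0,0,0,0,0,0,1],[0,0,0,0,0,0,1],[0,0,0,0,0,0,1],[0,0,0,0,0,0,1],[0,0,0,0,0,0,1],[0,0,0,0,0,0,1]]]}}

```text
time: 23.72
tool_pos: [0.5043, -0.0408, 0.0849]
tcp_rot: [0.573, 3.086, 0.0]
wrist_force: [-0.1, 0.6, 6.3]
width: 0.55
```

```bash
python3 -c "
from h import *
s=stat();go([.578,.311,.18],88)"
```

```text
t 23.72 p [ 0.5043 -0.0408  0.0849] psi 158.96 z [ 2.7e-03 -2.0e-04 -1.0e+00] F [-0.1  0.6  6.3] w 0.55 q6 -1.33
shift [0.0573, 0.3549, -0.0949] turn [0.0007, 0.0006, 0.3942] |psi now 159.0 rows 9.9 q1-> 28.3
```

{"method": "apply_moves", "body": {"plan": [[[0,0,-0.03,0,0,0,1],[0,0,-0.065,0,0,0,1],[0.005,0.03,-0.09,0,0,0.04,1],[0.01,0.07,-0.095,0,0,0.08,1],[0.02,0.11,-0.095,0,0,0.12,1],[0.025,0.15,-0.095,0,0,0.16,1],[0.03,0.19,-0.095,0,0,0.2,1],[0.037,0.23,-0.095,0,0,0.24,1]]]}}

```text
time: 24.38
tool_pos: [0.5487, 0.1776, 0.1783]
tcp_rot: [1.609, 2.698, -0.0]
wrist_force: [1.1, -0.5, -1.4]
width: 0.55
```

```bash
python3 -c "
from h import *
s=stat();go([.578,.311,.15],88)"
```

```text
t 24.38 p [0.5487 0.1776 0.1783] psi 118.37 z [-1.e-04 -2.e-04 -1.e+00] F [ 1.1 -0.5 -1.4] w 0.55 q6 -0.23
shift [0.1034, 0.0892, 0.0282] turn [-0.0001, 0.0001, 0.1687] |psi now 118.4 rows 4.2 q1-> 28.3
```

{"method": "apply_moves", "body": {"plan": [[[0.03,0.025,0,0,0,0.04,1],[0.06,0.05,0,0,0,0.08,1],[0.09,0.075,0,0,0,0.12,1],[0.1,0.085,0.02,0,0,0.155,1],[0.1,0.085,0.05,0,0,0.155,1],[0.1,0.085,0.08,0,0,0.155,1],[0.1,0.085,0.1,0,0,0.155,1],[0.1,0.085,0.1,0,0,0.155,1]]]}}

```text
time: 25.05
tool_pos: [0.5704, 0.3026, 0.0715]
tcp_rot: [-2.202, -2.235, 0.018]
wrist_force: [-0.7, -1.0, -2.8]
width: 0.543
```

```bash
python3 -c "
from h import *
s=stat();go([.578,.31,.013],88)"
```

```text
t 25.05 p [0.5704 0.3026 0.0715] psi 90.86 z [-0.0109 -0.0053 -0.9999] F [-0.7 -1.  -2.8] w 0.543 q6 0.43
shift [0.0076, 0.0083, 0.0584] turn [-0.0034, 0.0017, 0.0159] |psi now 90.9 rows 1.4 q1-> 28.2
```

{"method": "apply_moves", "body": {"plan": [[[0.005,0.004,0.02,0,0,0.014,1],[0.005,0.004,0.035,0,0,0.014,1],[0.005,0.004,0.045,0,0,0.014,1],[0.005,0.004,0.05,0,0,0.014,1],[0.005,0.004,0.053,0,0,0.014,1],[0.005,0.004,0.053,0,0,0.014,1],[0.005,0.004,0.053,0,0,0.014,1],[0.005,0.004,0.053,0,0,0.014,1]]]}}

```text
time: 25.72
tool_pos: [0.5801, 0.31, 0.0268]
tcp_rot: [2.253, 2.188, 0.003]
wrist_force: [0.2, 0.3, -1.2]
width: 0.548
```

```bash
python3 -c "
from h import *
s=stat();go([.578,.31,.0125],88)"
```

```text
t 25.72 p [0.5801 0.31   0.0268] psi 88.31 z [ 1.8e-03  9.0e-04 -1.0e+00] F [ 0.2  0.3 -1.2] w 0.548 q6 0.48
shift [-0.0001, -0.0021, 0.0143] turn [0.0006, -0.0003, 0.0017] |psi now 88.3 rows 0.3 q1-> 28.2
```

{"method": "apply_moves", "body": {"plan": [[[0,-0.001,0.005,0,0,0,1],[0,-0.001,0.009,0,0,0,1],[0,-0.001,0.011,0,0,0,1],[0,-0.001,0.013,0,0,0,1],[0,-0.001,0.0145,0,0,0,1],[0,-0.001,0.015,0,0,0,1],[0,-0.001,0.015,0,0,0,1],[0,-0.001,0.015,0,0,0,1]]]}}

```text
time: 26.38
tool_pos: [0.5778, 0.3096, 0.0129]
tcp_rot: [-2.253, -2.188, 0.002]
wrist_force: [-6.5, -3.1, 13.6]
width: 0.551
```

```bash
python3 -c "
from h import *
s=stat()"
```

```text
t 26.38 p [0.5778 0.3096 0.0129] psi 88.33 z [-1.2e-03 -6.0e-04 -1.0e+00] F [-6.5 -3.1 13.6] w 0.551 q6 0.48
```

Touched down (13.6 N). Release and rise.

{"method": "apply_moves", "body": {"plan": [[[0,0,-0.001,0,0,0,-0.65],[0,0,-0.001,0,0,0,-0.65],[0,0,-0.001,0,0,0,-0.65],[0,0,-0.02,0,0,0,-0.65],[0,0,-0.06,0,0,0,-0.65],[0,0,-0.1,0,0,0,-0.65],[0,0,-0.14,0,0,0,-0.65],[0,0,-0.16,0,0,0,-0.65]]]}}

```text
time: 27.05
tool_pos: [0.5807, 0.311, 0.1762]
tcp_rot: [2.252, 2.187, 0.011]
wrist_force: [2.0, 0.5, 1.6]
width: 0.827
```

```bash
python3 -c "
from h import *
s=stat();snap('wrist','wh.png');go([.589,-.1155,.18],118)"
```

```text
t 27.05 p [0.5807 0.311  0.1762] psi 88.32 z [ 0.0067  0.0033 -1.    ] F [2.  0.5 1.6] w 0.827 q6 0.48
shift [-0.427, 0.019, -0.0026] turn [0.0041, -0.0009, -0.1649] |psi now 88.3 rows 10.2 q1-> -11.1
```

View pics/wh.png

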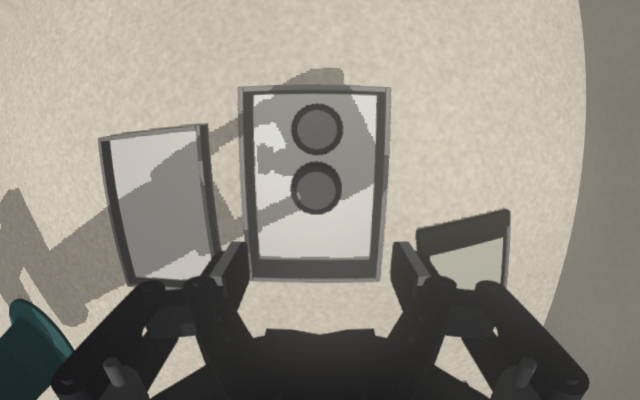

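{"method": "apply_moves", "body": {"plan": [[[-0.427,0.019,0,0,0,-0.165,-0.65],[-0.427,0.019,0,0,0,-0.165,-0.65],[-0.427,0.019,0,0,0,-0.165,-0.65],[-0.427,0.019,0,0,0,-0.165,-0.65],[-0.427,0.019,0,0,0,-0.165,-0.65],[-0.427,0.019,0,0,0,-0.165,-0.65],[-0.427,0.019,0,0,0,-0.165,-0.65],[-0.427,0.019,0,0,0,-0.165,-0.65]]]}}

```text
time: 27.77
tool_pos: [0.5827, -0.021, 0.1697]
tcp_rot: [-1.617, -2.693, 0.0]
wrist_force: [1.2, 0.1, 0.4]
width: 0.826
```

```bash
python3 -c "
from h import *
s=stat();go([.589,-.1155,.15],118)"
```

```text
t 27.77 p [ 0.5827 -0.021   0.1697] psi 118.03 z [-5.e-04  1.e-04 -1.e+00] F [1.2 0.1 0.4] w 0.826 q6 -0.57
shift [-0.0864, -0.0389, 0.0197] turn [-0.0001, -0.0001, 0.0002] |psi now 118.0 rows 2.3 q1-> -11.1
```

{"method": "apply_moves", "body": {"plan": [[[-0.075,-0.034,0,0,0,0,-0.65],[-0.075,-0.034,0,0,0,0,-0.65],[-0.075,-0.034,0.015,0,0,0,-0.65],[-0.075,-0.034,0.02,0,0,0,-0.65],[-0.075,-0.034,0.02,0,0,0,-0.65],[-0.075,-0.034,0.02,0,0,0,-0.65],[-0.075,-0.034,0.02,0,0,0,-0.65],[-0.075,-0.034,0.02,0,0,0,-0.65]]]}}

```text
time: 28.43
tool_pos: [0.5889, -0.1, 0.1509]
tcp_rot: [1.615, 2.694, 0.001]
wrist_force: [0.4, -0.4, 0.7]
width: 0.824
```

```bash
python3 -c "
from h import *
import pickle
s=stat();snap('wrist','wi.png');go([.589,-.1155,.083],118);pickle.dump(s,open('wi.pkl','wb'))"
```

```text
t 28.43 p [ 0.5889 -0.1     0.1509] psi 118.13 z [ 7.e-04 -0.e+00 -1.e+00] F [ 0.4 -0.4  0.7] w 0.824 q6 -0.7
shift [-0.0136, -0.0073, 0.0681] turn [0.0002, 0.0002, 0.0007] |psi now 118.1 rows 1.7 q1-> -11.1
```

View pics/wi.png

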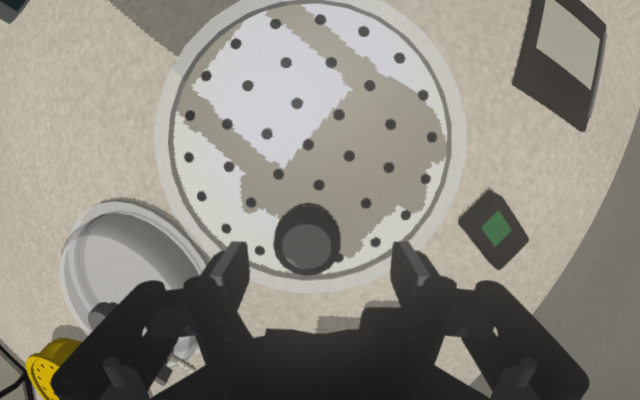

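```bash
python3 -c "
from h import *
import pickle
s=pickle.load(open('wi.pkl','rb'))
x=onz('wrist',306,245,.111,s);print(x);go([x[0],x[1],.083],118)"
```

```text
[ 0.58917208 -0.11611873  0.111     ]
shift [-0.0142, -0.0074, 0.0681] turn [0.0002, 0.0002, 0.0007] |psi now 118.1 rows 1.7 q1-> -11.1
```

{"method": "apply_moves", "body": {"plan": [[[-0.014,-0.0075,0,0,0,0,-0.65],[-0.014,-0.0075,0,0,0,0,-0.65],[-0.014,-0.0075,0.02,0,0,0,-0.65],[-0.014,-0.0075,0.04,0,0,0,-0.65],[-0.014,-0.0075,0.055,0,0,0,-0.65],[-0.014,-0.0075,0.064,0,0,0,-0.65],[-0.014,-0.0075,0.066,0,0,0,-0.65],[-0.014,-0.0075,0.066,0,0,0,-0.65]]]}}

```text
time: 29.15
tool_pos: [0.5881, -0.1166, 0.084]
tcp_rot: [-1.617, -2.692, 0.0]
wrist_force: [-0.5, -0.2, 0.5]
width: 0.824
```

```bash
python3 -c "
from h import *
s=stat();snap('wrist','wj.png')"
```

```text
t 29.15 p [ 0.5881 -0.1166  0.084 ] psi 118.04 z [-1.1e-03  4.0e-04 -1.0e+00] F [-0.5 -0.2  0.5] w 0.824 q6 -0.73
```

View pics/wj.png

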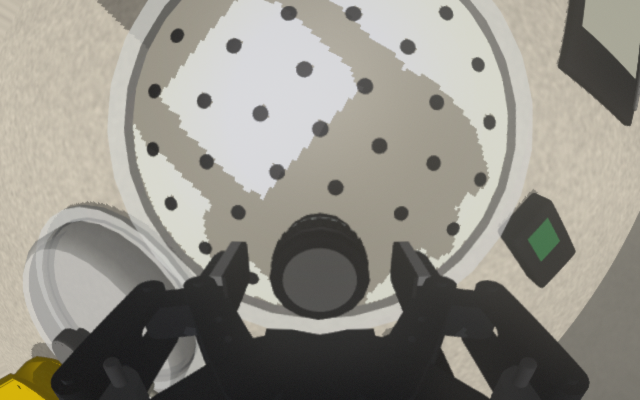

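{"method": "apply_moves", "body": {"plan": [[[0,0,0,0,0,0,1],[0,0,0,0,0,0,1],[0,0,0,0,0,0,1],[0,0,0,0,0,0,1],[0,0,0,0,0,0,1],[0,0,0,0,0,0,1],[0,0,0,0,0,0,1],[0,0,0,0,0,0,1]]]}}

```text
time: 29.87
tool_pos: [0.5897, -0.1174, 0.0861]
tcp_rot: [1.616, 2.691, 0.001]
wrist_force: [0.6, 0.8, 5.5]
width: 0.501
```

```bash
python3 -c "
from h import *
s=stat();go([.576,.255,.18],88)"
```

```text
t 29.87 p [ 0.5897 -0.1174  0.0861] psi 118.01 z [ 2.9e-03 -6.0e-04 -1.0e+00] F [0.6 0.8 5.5] w 0.501 q6 -0.73
shift [0.3351, 0.163, -0.0942] turn [0.0009, 0.0004, 0.1667] |psi now 118.0 rows 9.2 q1-> 23.9
```

{"method": "apply_moves", "body": {"plan": [[[0,0,-0.03,0,0,0,1],[0,0,-0.065,0,0,0,1],[0.03,0.015,-0.09,0,0,0.02,1],[0.067,0.033,-0.094,0,0,0.05,1],[0.104,0.05,-0.094,0,0,0.08,1],[0.14,0.068,-0.094,0,0,0.1,1],[0.178,0.086,-0.094,0,0,0.12,1],[0.215,0.104,-0.094,0,0,0.14,1]]]}}

```text
time: 30.53
tool_pos: [0.5783, 0.1231, 0.1781]
tcp_rot: [-2.17, -2.271, 0.001]
wrist_force: [0.1, 0.1, -2.3]
width: 0.497
```

```bash
python3 -c "
from h import *
s=stat();go([.576,.255,.15],88)"
```

```text
t 30.53 p [0.5783 0.1231 0.1781] psi 92.6 z [-7.e-04 -2.e-04 -1.e+00] F [ 0.1  0.1 -2.3] w 0.497 q6 0.12
shift [0.1319, 0.0037, 0.0281] turn [-0.0002, 0.0001, 0.0256] |psi now 92.6 rows 3.2 q1-> 23.9
```

{"method": "apply_moves", "body": {"plan": [[[0.04,0.003,0,0,0,0.02,1],[0.08,0.003,0,0,0,0.02,1],[0.124,0.003,0,0,0,0.02,1],[0.124,0.003,0.02,0,0,0.02,1],[0.124,0.003,0.05,0,0,0.02,1],[0.124,0.003,0.08,0,0,0.02,1],[0.124,0.003,0.1,0,0,0.02,1],[0.124,0.003,0.1,0,0,0.02,1]]]}}

```text
time: 31.2
tool_pos: [0.571, 0.2438, 0.0719]
tcp_rot: [-2.233, -2.203, 0.017]
wrist_force: [-1.6, -0.4, -2.3]
width: 0.504
```

```bash
python3 -c "
from h import *
s=stat();go([.576,.255,.014],88)"
```

```text
t 31.2 p [0.571  0.2438 0.0719] psi 89.24 z [-0.0112 -0.0043 -0.9999] F [-1.6 -0.4 -2.3] w 0.504 q6 0.38
shift [0.0115, 0.0055, 0.0577] turn [-0.0035, 0.0014, 0.0069] |psi now 89.2 rows 1.4 q1-> 23.9
```

{"method": "apply_moves", "body": {"plan": [[[0.008,0.001,0.02,0,0,0.006,1],[0.008,0.001,0.035,0,0,0.006,1],[0.008,0.001,0.045,0,0,0.006,1],[0.008,0.001,0.05,0,0,0.006,1],[0.008,0.001,0.055,0,0,0.006,1],[0.008,0.001,0.055,0,0,0.006,1],[0.008,0.001,0.055,0,0,0.006,1],[0.008,0.001,0.055,0,0,0.006,1]]]}}

```text
time: 31.87
tool_pos: [0.5781, 0.2537, 0.0246]
tcp_rot: [2.257, 2.184, 0.003]
wrist_force: [0.3, -0.0, -1.1]
width: 0.499
```

```bash
python3 -c "
from h import *
s=stat();go([.576,.255,.014],88)"
```

```text
t 31.87 p [0.5781 0.2537 0.0246] psi 88.12 z [ 1.7e-03  7.0e-04 -1.0e+00] F [ 0.3 -0.  -1.1] w 0.499 q6 0.41
shift [0.0013, -0.0022, 0.0106] turn [0.0005, -0.0002, 0.0007] |psi now 88.1 rows 0.3 q1-> 23.9
```

{"method": "apply_moves", "body": {"plan": [[[0,0,0.003,0,0,0,1],[0,0,0.006,0,0,0,1],[0,0,0.008,0,0,0,1],[0,0,0.0095,0,0,0,1],[0,0,0.0105,0,0,0,1],[0,0,0.0105,0,0,0,1],[0,0,0.0105,0,0,0,1],[0,0,0.0105,0,0,0,1]]]}}

```text
time: 32.53
tool_pos: [0.5771, 0.2535, 0.0141]
tcp_rot: [-2.257, -2.185, 0.001]
wrist_force: [-3.6, -1.8, 6.5]
width: 0.503
```

```bash
python3 -c "
from h import *
s=stat()"
```

```text
t 32.53 p [0.5771 0.2535 0.0141] psi 88.14 z [-5.e-04 -2.e-04 -1.e+00] F [-3.6 -1.8  6.5] w 0.503 q6 0.41
```

{"method": "apply_moves", "body": {"plan": [[[0,0,0,0,0,0,-0.65],[0,0,0,0,0,0,-0.65],[0,0,0,0,0,0,-0.65],[0,0,-0.02,0,0,0,-0.65],[0,0,-0.06,0,0,0,-0.65],[0,0,-0.1,0,0,0,-0.65],[0,0,-0.14,0,0,0,-0.65],[0,0,-0.16,0,0,0,-0.65]]]}}

```text
time: 33.2
tool_pos: [0.5799, 0.2546, 0.1789]
tcp_rot: [2.255, 2.183, 0.011]
wrist_force: [1.1, 0.6, 1.1]
width: 0.827
```

```bash
python3 -c "
from h import *
s=stat();snap('wrist','wk.png');snap('scene','sk.png');go([.448,-.32,.2],170)"
```

```text
t 33.2 p [0.5799 0.2546 0.1789] psi 88.14 z [ 0.0072  0.0029 -1.    ] F [1.1 0.6 1.1] w 0.827 q6 0.41
shift [-0.5789, -0.1141, -0.0243] turn [0.0038, 0.0012, -0.4548] |psi now 88.1 rows 14.2 q1-> -35.5
```

View pics/wk.png

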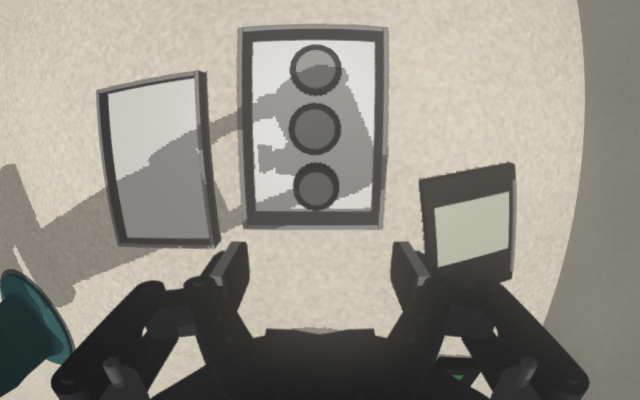

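View pics/sk.png

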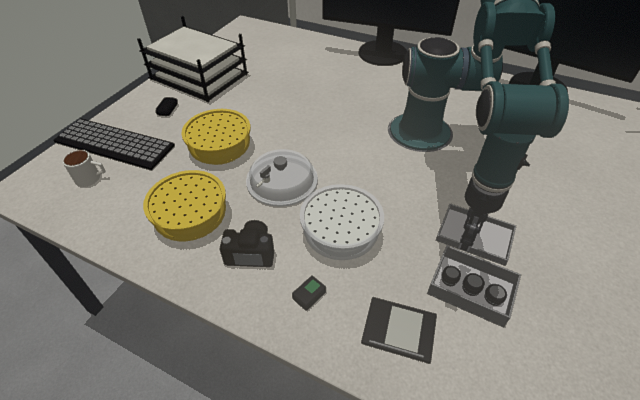

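{"method": "apply_moves", "body": {"plan": [[[-0.579,-0.114,-0.02,0,0,-0.455,-1],[-0.579,-0.114,-0.02,0,0,-0.455,-1],[-0.579,-0.114,-0.02,0,0,-0.455,-1],[-0.579,-0.114,-0.02,0,0,-0.455,-1],[-0.579,-0.114,-0.02,0,0,-0.455,-1],[-0.579,-0.114,-0.02,0,0,-0.455,-1],[-0.579,-0.114,-0.02,0,0,-0.455,-1],[-0.579,-0.114,-0.02,0,0,-0.455,-1]]]}}

```text
time: 33.97
tool_pos: [0.5057, -0.0533, 0.1821]
tcp_rot: [-1.014, -2.971, 0.001]
wrist_force: [0.8, -0.5, -0.3]
width: 1.001
```

```bash
python3 -c "
from h import *
s=stat();go([.448,-.32,.17],170)"
```

```text
t 33.97 p [ 0.5057 -0.0533  0.1821] psi 142.3 z [-2.2e-03  2.0e-04 -1.0e+00] F [ 0.8 -0.5 -0.3] w 1.001 q6 -1.07
shift [-0.1175, -0.2463, 0.0121] turn [-0.0002, -0.0007, -0.1539] |psi now 142.3 rows 6.5 q1-> -35.5
```

{"method": "apply_moves", "body": {"plan": [[[-0.11,-0.225,0,0,0,-0.135,-1],[-0.11,-0.225,0,0,0,-0.135,-1],[-0.11,-0.225,0,0,0,-0.135,-1],[-0.11,-0.225,0,0,0,-0.135,-1],[-0.11,-0.225,0,0,0,-0.135,-1],[-0.11,-0.225,0,0,0,-0.135,-1],[-0.11,-0.225,0,0,0,-0.135,-1],[-0.11,-0.225,0,0,0,-0.135,-1]]]}}

```text
time: 34.63
tool_pos: [0.4537, -0.2999, 0.182]
tcp_rot: [-0.382, -3.116, 0.0]
wrist_force: [-0.2, 0.1, -0.0]
width: 0.998
```

```bash
python3 -c "
from h import *
s=stat();go([.4484,-.32,.065],169.94)"
```

```text
t 34.63 p [ 0.4537 -0.2999  0.182 ] psi 166.01 z [-2.e-03  1.e-04 -1.e+00] F [-0.2  0.1 -0. ] w 0.998 q6 -1.96
shift [0.0001, -0.0207, 0.117] turn [-0.0001, -0.0006, -0.0218] |psi now 166.0 rows 2.9 q1-> -35.5
```

{"method": "apply_moves", "body": {"plan": [[[0,-0.02,0,0,0,-0.022,-1],[0,-0.02,0,0,0,-0.022,-1],[0,-0.02,0.03,0,0,-0.022,-1],[0,-0.02,0.05,0,0,-0.022,-1],[0,-0.02,0.065,0,0,-0.022,-1],[0,-0.02,0.07,0,0,-0.022,-1],[0,-0.02,0.07,0,0,-0.022,-1],[0,-0.02,0.07,0,0,-0.022,-1]]]}}

```text
time: 35.3
tool_pos: [0.4509, -0.3153, 0.1136]
tcp_rot: [-0.267, -3.13, -0.001]
wrist_force: [-0.3, -0.2, -0.5]
width: 1.0
```

```bash
python3 -c "
from h import *
s=stat();go([.4484,-.32,.065],169.94);snap('wrist','wl.png')"
```

```text
t 35.3 p [ 0.4509 -0.3153  0.1136] psi 170.25 z [-3.e-04  6.e-04 -1.e+00] F [-0.3 -0.2 -0.5] w 1.0 q6 -2.06
shift [0.0017, -0.0051, 0.0486] turn [0.0002, -0.0001, 0.0017] |psi now 170.3 rows 1.2 q1-> -35.5
```

View pics/wl.png

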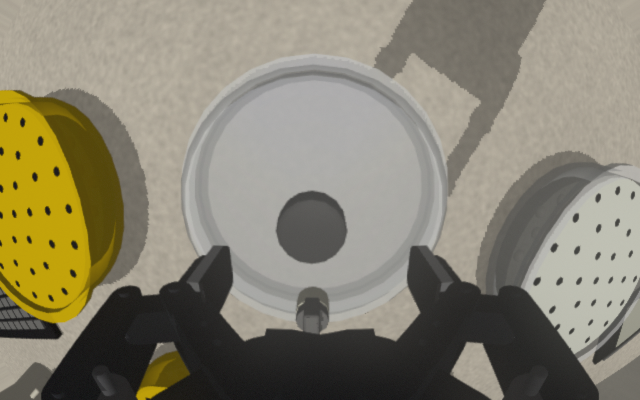

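{"method": "apply_moves", "body": {"plan": [[[0.0015,-0.005,0.015,0,0,0.002,-1],[0.0015,-0.005,0.03,0,0,0.002,-1],[0.0015,-0.005,0.04,0,0,0.002,-1],[0.0015,-0.005,0.046,0,0,0.002,-1],[0.0015,-0.005,0.048,0,0,0.002,-1],[0.0015,-0.005,0.048,0,0,0.002,-1],[0.0015,-0.005,0.048,0,0,0.002,-1],[0.0015,-0.005,0.048,0,0,0.002,-1]]]}}

```text
time: 36.02
tool_pos: [0.449, -0.3214, 0.0665]
tcp_rot: [0.277, 3.128, -0.001]
wrist_force: [-0.5, -0.1, -0.3]
width: 1.001
```

```bash
python3 -c "
from h import *
s=stat();snap('wrist','wm.png')"
```

```text
t 36.02 p [ 0.449  -0.3214  0.0665] psi 169.87 z [ 0.0012 -0.001  -1.    ] F [-0.5 -0.1 -0.3] w 1.001 q6 -2.06
```

View pics/wm.png

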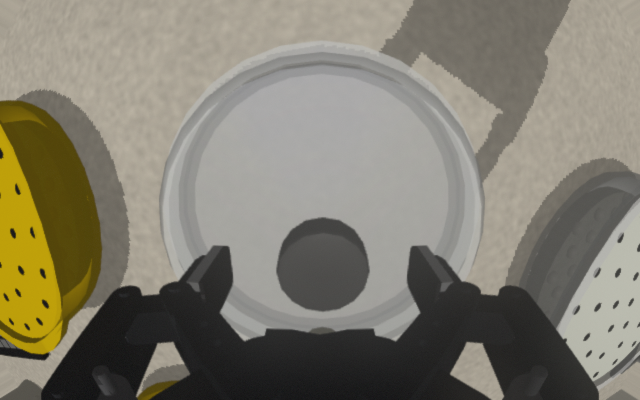

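Centred on the knob; grip.

{"method": "apply_moves", "body": {"plan": [[[0,0,0,0,0,0,1],[0,0,0,0,0,0,1],[0,0,0,0,0,0,1],[0,0,0,0,0,0,1],[0,0,0,0,0,0,1],[0,0,0,0,0,0,1],[0,0,0,0,0,0,1],[0,0,0,0,0,0,1]]], "force": 60}}

```text
time: 36.73
tool_pos: [0.4487, -0.3211, 0.0662]
tcp_rot: [0.278, 3.128, -0.0]
wrist_force: [0.1, 1.2, 4.8]
width: 0.474
```

```bash
python3 -c "
from h import *
s=stat();go([.5607,-.0619,.255],185)"
```

```text
t 36.73 p [ 0.4487 -0.3211  0.0662] psi 169.86 z [ 8.e-04 -3.e-04 -1.e+00] F [0.1 1.2 4.8] w 0.474 q6 -2.06
shift [-0.0647, 0.2748, -0.1888] turn [-0.0001, 0.0003, -0.0841] |psi now 169.9 rows 8.1 q1-> -6.3
```

{"method": "apply_moves", "body": {"plan": [[[0,0,-0.02,0,0,0,1],[0,0,-0.05,0,0,0,1],[0,0,-0.085,0,0,0,1],[0,0,-0.125,0,0,0,1],[0,0,-0.16,0,0,0,1],[0,0,-0.185,0,0,0,1],[0,0,-0.19,0,0,0,1],[0,0,-0.19,0,0,0,1]]]}}

```text
time: 37.4
tool_pos: [0.4487, -0.3214, 0.2562]
tcp_rot: [0.277, 3.128, -0.002]
wrist_force: [-1.1, 0.5, -6.3]
width: 0.468
```

```bash
python3 -c "
from h import *
s=stat();go([.5607,-.0619,.25],192.6)"
```

```text
t 37.4 p [ 0.4487 -0.3214  0.2562] psi 169.87 z [ 0.0015 -0.0016 -1.    ] F [-1.1  0.5 -6.3] w 0.468 q6 -2.06
shift [-0.0646, 0.2752, 0.0059] turn [-0.0005, 0.0005, -0.1263] |psi now 169.9 rows 6.8 q1-> -6.3
```

{"method": "apply_moves", "body": {"plan": [[[-0.008,0.034,0,0,0,-0.016,1],[-0.016,0.07,0,0,0,-0.032,1],[-0.025,0.106,0,0,0,-0.048,1],[-0.034,0.142,0,0,0,-0.065,1],[-0.042,0.178,0,0,0,-0.082,1],[-0.05,0.214,0,0,0,-0.1,1],[-0.058,0.25,0,0,0,-0.115,1],[-0.0645,0.275,0,0,0,-0.126,1]]]}}

```text
time: 38.07
tool_pos: [0.5584, -0.0581, 0.2503]
tcp_rot: [0.348, -3.115, -0.005]
wrist_force: [0.5, -0.1, -6.0]
width: 0.468
```

{"method": "apply_moves", "body": {"plan": [[[0,0,0.01,0,0,0,1],[0,0,0.03,0,0,0,1],[0,0,0.05,0,0,0,1],[0,0,0.06,0,0,0,1],[0,0,0.065,0,0,0,1],[0,0,0.065,0,0,0,1],[0,0,0.065,0,0,0,1],[0,0,0.065,0,0,0,1]]]}}

```text
time: 38.73
tool_pos: [0.5609, -0.062, 0.1915]
tcp_rot: [-0.342, 3.121, -0.001]
wrist_force: [0.3, 0.0, -5.9]
width: 0.473
```

```bash
python3 -c "
from h import *
s=stat();go([.5607,-.0619,.144],192.6);snap('wrist','wn.png');snap('scene','sn.png');snap('side','dn.png')"
```

```text
t 38.73 p [ 0.5609 -0.062   0.1915] psi -167.48 z [ 1.7e-03 -3.0e-04 -1.0e+00] F [ 0.3  0.  -5.9] w 0.473 q6 -1.94
shift [0.0003, 0.0002, 0.0475] turn [-0.0002, 0.0005, -0.0005] |psi now -167.5 rows 1.1 q1-> -6.3
```

View pics/wn.png

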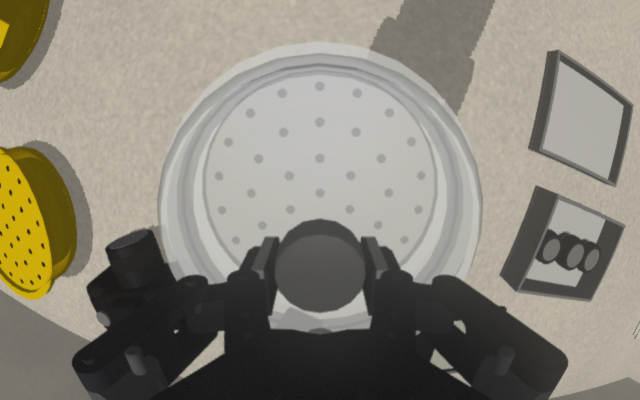

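{"method": "apply_moves", "body": {"plan": [[[0,0,0.01,0,0,0,1],[0,0,0.02,0,0,0,1],[0,0,0.028,0,0,0,1],[0,0,0.034,0,0,0,1],[0,0,0.037,0,0,0,1],[0,0,0.037,0,0,0,1],[0,0,0.037,0,0,0,1],[0,0,0.037,0,0,0,1]]]}}

```text
time: 39.55
tool_pos: [0.5606, -0.0616, 0.154]
tcp_rot: [-0.343, 3.122, -0.0]
wrist_force: [0.6, 0.3, -6.3]
width: 0.47
```

```bash
python3 -c "
from h import *
s=stat();go([.5607,-.0619,.144],192.6)"
```

```text
t 39.55 p [ 0.5606 -0.0616  0.154 ] psi -167.45 z [ 7.e-04 -1.e-04 -1.e+00] F [ 0.6  0.3 -6.3] w 0.47 q6 -1.94
shift [-0.0, -0.0003, 0.01] turn [-0.0001, 0.0002, -0.0003] |psi now -167.4 rows 0.2 q1-> -6.3
```

{"method": "apply_moves", "body": {"plan": [[[0,0,0.002,0,0,0,1],[0,0,0.004,0,0,0,1],[0,0,0.006,0,0,0,1],[0,0,0.008,0,0,0,1],[0,0,0.0095,0,0,0,1],[0,0,0.0105,0,0,0,1],[0,0,0.0105,0,0,0,1],[0,0,0.0105,0,0,0,1]]]}}

```text
time: 40.22
tool_pos: [0.5603, -0.0616, 0.1455]
tcp_rot: [-0.343, 3.122, -0.0]
wrist_force: [-6.5, 0.7, 7.4]
width: 0.47
```

```bash
python3 -c "
from h import *
s=stat()"
```

```text
t 40.22 p [ 0.5603 -0.0616  0.1455] psi -167.45 z [ 4.e-04 -1.e-04 -1.e+00] F [-6.5  0.7  7.4] w 0.47 q6 -1.94
```

{"method": "apply_moves", "body": {"plan": [[[0,0,0,0,0,0,-1],[0,0,0,0,0,0,-1],[0,0,0,0,0,0,-1],[0,0,0,0,0,0,-1],[0,0,-0.02,0,0,0,-1],[0,0,-0.05,0,0,0,-1],[0,0,-0.08,0,0,0,-1],[0,0,-0.1,0,0,0,-1]]]}}

```text
time: 40.88
tool_pos: [0.5614, -0.0617, 0.2461]
tcp_rot: [-0.343, 3.12, -0.001]
wrist_force: [1.3, 0.6, 0.6]
width: 0.997
```

```bash
python3 -c "
from h import *
s=stat();go([.645,-.042,.25],192.6)"
```

```text
t 40.88 p [ 0.5614 -0.0617  0.2461] psi -167.45 z [ 3.3e-03 -5.0e-04 -1.0e+00] F [1.3 0.6 0.6] w 0.997 q6 -1.94
shift [-0.0859, 0.0011, -0.0036] turn [-0.0004, 0.001, -0.0003] |psi now -167.5 rows 2.1 q1-> -3.7
```

Move out over the tap, opening reduced.

{"method": "apply_moves", "body": {"plan": [[[-0.068,0.001,0,0,0,0,0.06],[-0.068,0.001,0,0,0,0,0.06],[-0.068,0.001,0,0,0,0,0.06],[-0.068,0.001,0,0,0,0,0.06],[-0.068,0.001,0,0,0,0,0.06],[-0.068,0.001,0,0,0,0,0.06],[-0.068,0.001,0,0,0,0,0.06],[-0.068,0.001,0,0,0,0,0.06]]]}}

```text
time: 41.55
tool_pos: [0.6256, -0.046, 0.2431]
tcp_rot: [0.343, -3.123, -0.0]
wrist_force: [1.7, -0.2, -0.4]
width: 0.471
```

```bash
python3 -c "
from h import *
import pickle
s=stat();pickle.dump(s,open('w2.pkl','wb'));snap('wrist','w2.png');snap('side','d2.png');snap('scene','s2.png')
crop('s2.png',280,150,480,300,3.5,'s2c.png')"
python3 m2.py .5600 -.0615 12.6
```

```text
t 41.55 p [ 0.6256 -0.046   0.2431] psi -167.47 z [-3.e-04 -0.e+00 -1.e+00] F [ 1.7 -0.2 -0.4] w 0.471 q6 -1.9
[ 0.62636234 -0.04666626]
```

View pics/w2.png

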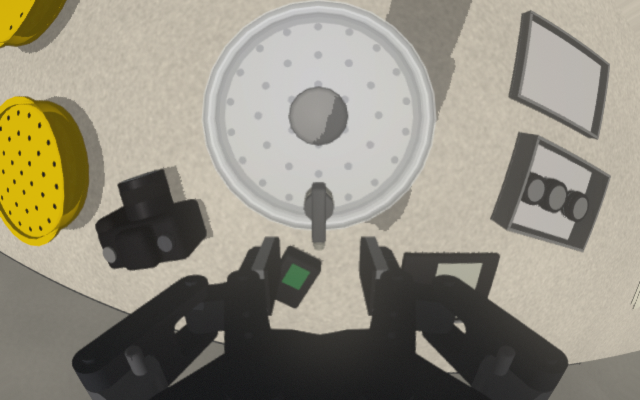

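View pics/c5.png

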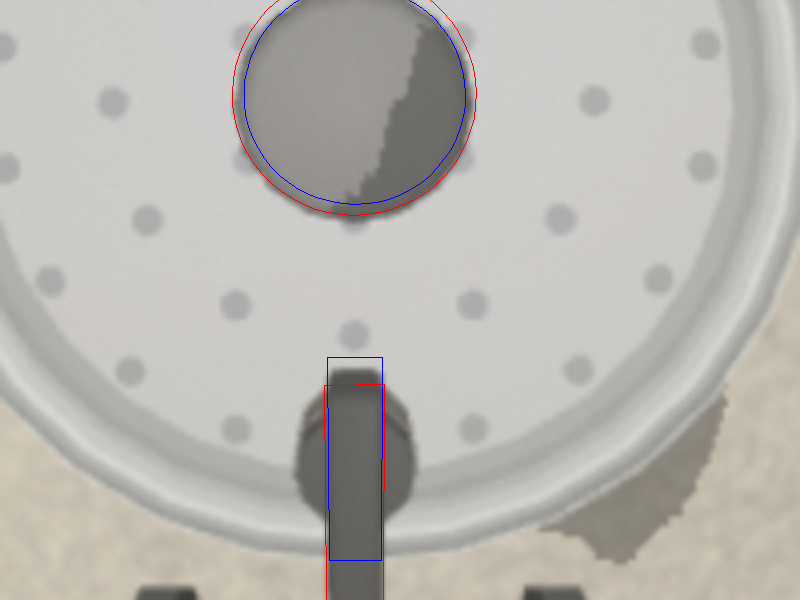

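View pics/s2c.png

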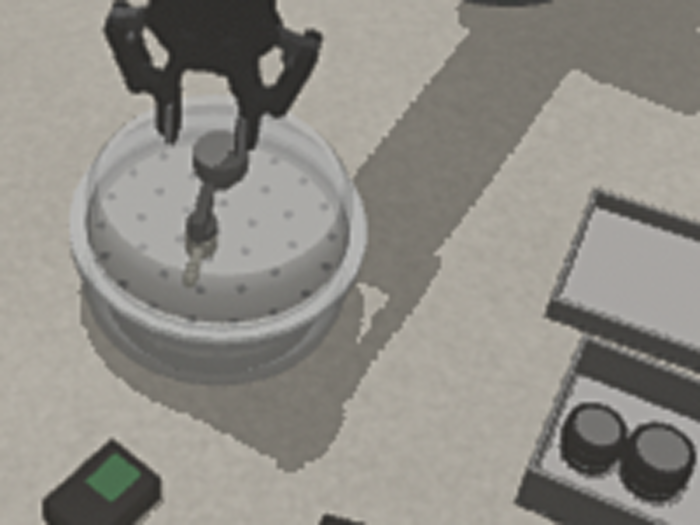

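```bash
python3 -c "
from h import *
s=stat();go([.626,-.0468,.167],192.6)"
```

```text
t 41.7 p [ 0.626  -0.046   0.2433] psi -167.47 z [ 2.e-04 -0.e+00 -1.e+00] F [-0.2 -0.3  0.6] w 0.469 q6 -1.9
shift [0.0002, -0.0008, 0.0763] turn [-0.0, 0.0001, -0.0004] |psi now -167.5 rows 1.8 q1-> -4.3
```

{"method": "apply_moves", "body": {"plan": [[[0,-0.0008,0.02,0,0,0,0.06],[0,-0.0008,0.04,0,0,0,0.06],[0,-0.0008,0.06,0,0,0,0.06],[0,-0.0008,0.072,0,0,0,0.06],[0,-0.0008,0.076,0,0,0,0.06],[0,-0.0008,0.076,0,0,0,0.06],[0,-0.0008,0.076,0,0,0,0.06],[0,-0.0008,0.076,0,0,0,0.06]]], "force": 25}}

```text
time: 42.37
tool_pos: [0.6276, -0.0467, 0.1688]
tcp_rot: [-0.343, 3.12, -0.001]
wrist_force: [-0.4, -0.6, 0.0]
width: 0.469
```

```bash
python3 -c "
from h import *
s=stat();go([.626,-.0468,.167],192.6);snap('wrist','wo.png');crop('wo.png',180,150,460,350,2.8,'c6.png')"
```

```text
t 42.37 p [ 0.6276 -0.0467  0.1688] psi -167.45 z [ 2.6e-03 -3.0e-04 -1.0e+00] F [-0.4 -0.6  0. ] w 0.469 q6 -1.9
shift [0.0016, 0.0003, 0.0018] turn [-0.0003, 0.0008, -0.0003] |psi now -167.4 rows 0.1 q1-> -4.3
```

View pics/c6.png

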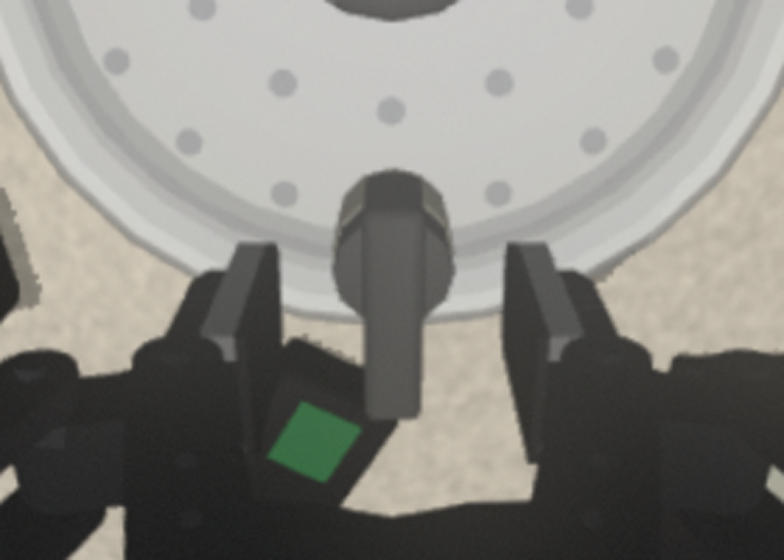

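{"method": "apply_moves", "body": {"plan": [[[0.001,0,0.001,0,0,0,1],[0.001,0,0.001,0,0,0,1],[0.001,0,0.001,0,0,0,1],[0.001,0,0.001,0,0,0,1],[0.001,0,0.001,0,0,0,1],[0.001,0,0.001,0,0,0,1],[0.001,0,0.001,0,0,0,1],[0.001,0,0.001,0,0,0,1]]]}}

```text
time: 43.08
tool_pos: [0.6259, -0.0469, 0.1669]
tcp_rot: [-0.343, 3.122, -0.0]
wrist_force: [-1.2, -0.8, 4.8]
width: 0.113
```

```bash
python3 -c "
from h import *
s=stat();go([.6262,-.0467,.167],102.6)"
```

```text
t 43.08 p [ 0.6259 -0.0469  0.1669] psi -167.45 z [ 8.e-04 -2.e-04 -1.e+00] F [-1.2 -0.8  4.8] w 0.113 q6 -1.9
shift [-0.0004, 0.0001, -0.0001] turn [0.0001, 0.0003, 0.4997] |psi now -167.5 rows 12.6 q1-> -4.3
```

{"method": "apply_moves", "body": {"plan": [[[0,0,0,0,0,0.033,1],[0,0,0,0,0,0.066,1],[0,0,0,0,0,0.1,1],[0,0,0,0,0,0.133,1],[0,0,0,0,0,0.166,1],[0,0,0,0,0,0.2,1],[0,0,0,0,0,0.23,1],[0,0,0,0,0,0.25,1]]]}}

```text
time: 43.75
tool_pos: [0.6259, -0.0463, 0.1668]
tcp_rot: [0.884, 3.014, 0.002]
wrist_force: [-0.8, 2.0, 6.0]
width: 0.113
```

```bash
python3 -c "
from h import *
s=stat();go([.6262,-.0467,.167],102.6)"
```

```text
t 43.75 p [ 0.6259 -0.0463  0.1668] psi 147.31 z [ 1.e-03  8.e-04 -1.e+00] F [-0.8  2.   6. ] w 0.113 q6 -1.11
shift [-0.0005, -0.0002, -0.0002] turn [0.0004, -0.0, 0.2484] |psi now 147.3 rows 6.2 q1-> -4.3
```

{"method": "apply_moves", "body": {"plan": [[[0,0,0,0,0,0.033,1],[0,0,0,0,0,0.066,1],[0,0,0,0,0,0.1,1],[0,0,0,0,0,0.133,1],[0,0,0,0,0,0.166,1],[0,0,0,0,0,0.2,1],[0,0,0,0,0,0.235,1],[0,0,0,0,0,0.25,1]]]}}

```text
time: 44.42
tool_pos: [0.6264, -0.0459, 0.1669]
tcp_rot: [1.971, 2.446, 0.004]
wrist_force: [0.7, 2.1, 5.1]
width: 0.108
```

```bash
python3 -c "
from h import *
s=stat();go([.6262,-.0467,.167],102.6)"
```

```text
t 44.42 p [ 0.6264 -0.0459  0.1669] psi 102.28 z [ 0.0021  0.0012 -1.    ] F [0.7 2.1 5.1] w 0.108 q6 -0.33
shift [-0.0007, -0.0004, -0.0001] turn [0.0007, -0.0002, -0.0018] |psi now 102.3 rows 0.0 q1-> -4.3
```

Closed. Open to 40 mm, rise, look.

{"method": "apply_moves", "body": {"plan": [[[0,0,0,0,0,0,0.2],[0,0,0,0,0,0,0.2],[0,0,0,0,0,0,0.2],[0,0,-0.02,0,0,0,0.2],[0,0,-0.05,0,0,0,0.2],[0,0,-0.09,0,0,0,0.2],[0,0,-0.12,0,0,0,0.2],[0,0,-0.14,0,0,0,0.2]]]}}

```text
time: 45.08
tool_pos: [0.6266, -0.0471, 0.31]
tcp_rot: [1.962, 2.449, 0.003]
wrist_force: [0.2, -0.2, 1.0]
width: 0.399
```

{"method": "apply_moves", "body": {"plan": [[[0.05,-0.03,-0.02,0,0,0,0.2],[0.05,-0.03,-0.02,0,0,0,0.2],[0.05,-0.03,-0.02,0,0,0,0.2],[0.05,-0.03,-0.02,0,0,0,0.2],[0.05,-0.03,-0.02,0,0,0,0.2],[0.05,-0.03,-0.02,0,0,0,0.2],[0.05,-0.03,-0.02,0,0,0,0.2],[0.05,-0.03,-0.02,0,0,0,0.2]]]}}

```text
time: 45.75
tool_pos: [0.5855, -0.0051, 0.325]
tcp_rot: [-1.965, -2.449, 0.002]
wrist_force: [-0.3, -0.4, -1.1]
width: 0.4
```

```bash
cat > m4.py <<'E'
from h import *
import pickle
s=stat();pickle.dump(s,open('wz.pkl','wb'));snap('wrist','wz.png');snap('scene','sz.png');snap('side','dz.png')
lx,ly=.5603,-.0615;yaw=np.radians(12.6)
im=cv2.imread('pics/wz.png');k=3;x0,y0,x1,y1=200,90,450,290
im=cv2.resize(im[y0:y1,x0:x1],None,fx=k,fy=k,interpolation=cv2.INTER_CUBIC)
u=np.array([np.cos(yaw),np.sin(yaw)]);v=np.array([-u[1],u[0]]);c=np.array([lx,ly])
def dr(P,z,col):
    q=proj('wrist',np.c_[P,np.full(len(P),z)],s);q=((q-[x0,y0]+.5)*k-.5).round().astype(int)
    cv2.polylines(im,[q],True,col,1)
a=np.linspace(0,2*np.pi,60);ci=np.c_[np.cos(a),np.sin(a)]
dr(c+.021*ci,.171,(0,0,255));dr(c+.115*ci,.085,(255,0,0))
t=c+.068*u;dr(np.array([t+sx*.005*u+sy*.02*v for sx,sy in [(1,1),(1,-1),(-1,-1),(-1,1)]]),.185,(0,0,255))
cv2.imwrite('pics/zc.png',im)
E
python3 m4.py
```

```text
t 45.75 p [ 0.5855 -0.0051  0.325 ] psi 102.51 z [-1.6e-03 -1.0e-04 -1.0e+00] F [-0.3 -0.4 -1.1] w 0.4 q6 -0.27
```

View pics/zc.png

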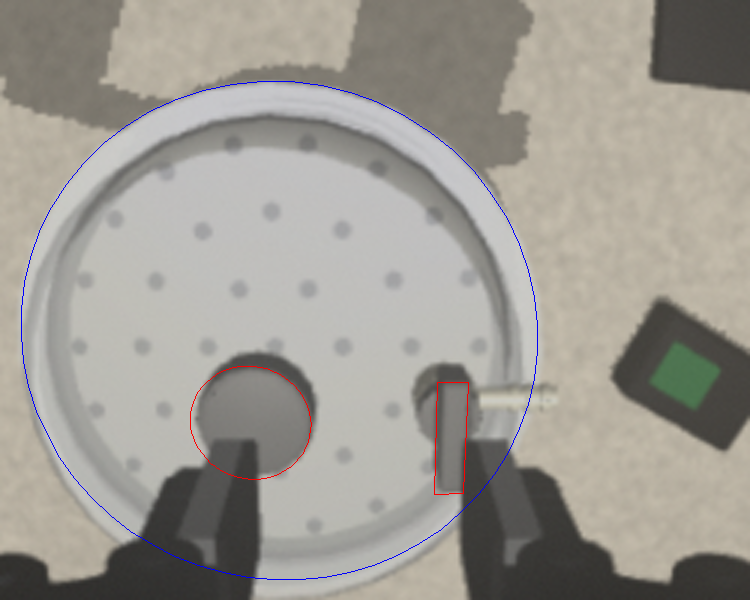

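View pics/sz.png

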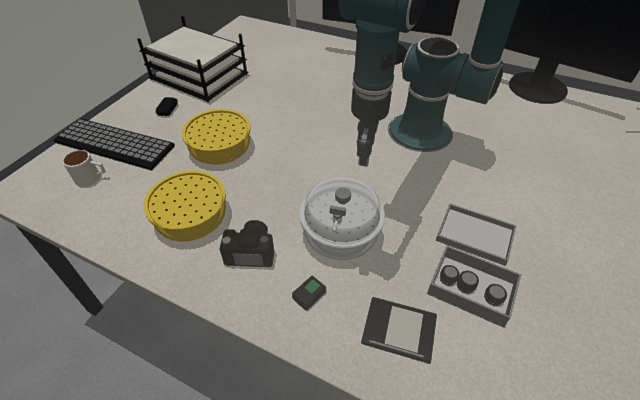

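View pics/dz.png

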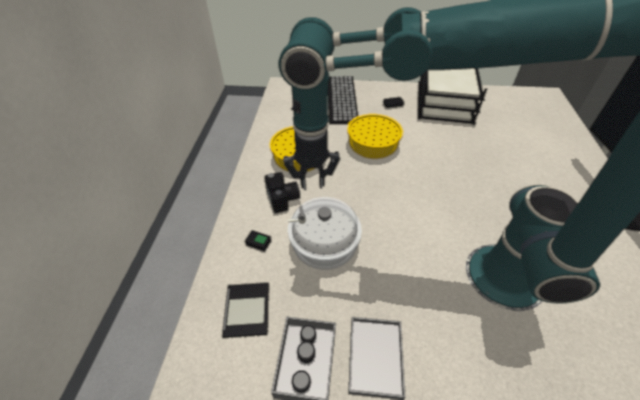

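```bash
python3 -c "
from h import *
crop('sz.png',420,235,530,330,6,'zz.png')
crop('sz.png',280,165,400,265,6,'zy.png')
go([.58,.19,.28],90)"
```

```text
shift [0.1914, 0.0369, 0.0456] turn [-0.0002, -0.0, 0.0696] |psi now 102.5 rows 4.8 q1-> 18.1
```

View pics/zz.png

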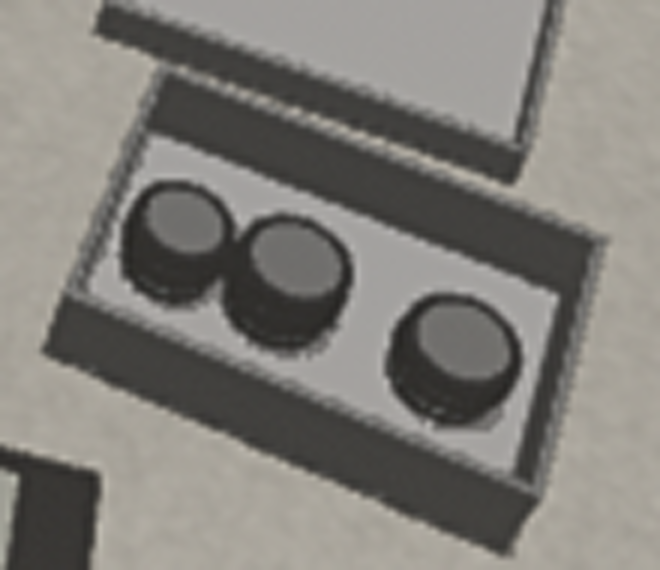

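View pics/zy.png

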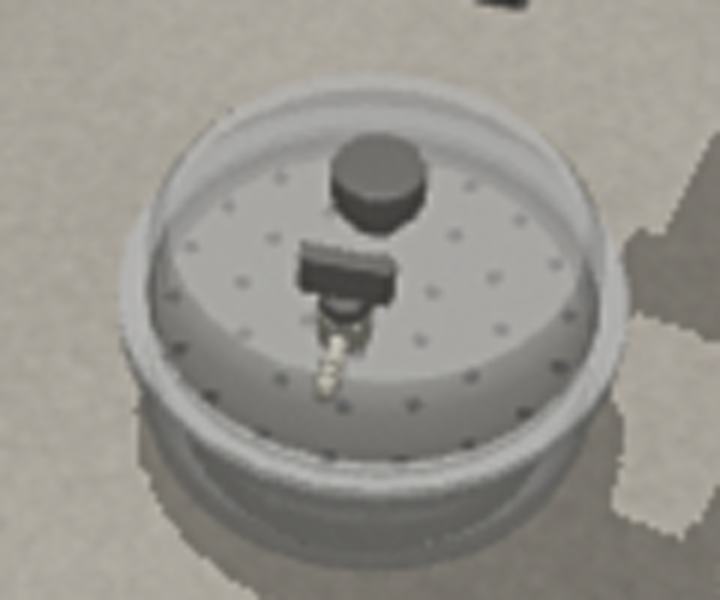

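{"method": "apply_moves", "body": {"plan": [[[0.19,0.03,0,0,0,0.07,0.2],[0.19,0.03,0,0,0,0.07,0.2],[0.19,0.03,0,0,0,0.07,0.2],[0.19,0.03,0,0,0,0.07,0.2],[0.19,0.03,0,0,0,0.07,0.2],[0.19,0.03,0,0,0,0.07,0.2],[0.19,0.03,0,0,0,0.07,0.2],[0.19,0.03,0,0,0,0.07,0.2]]]}}

```text
time: 46.57
tool_pos: [0.5735, 0.1871, 0.3259]
tcp_rot: [2.222, 2.221, -0.001]
wrist_force: [-0.4, -0.6, 0.4]
width: 0.402
```

```bash
python3 -c "
from h import *
s=stat();snap('wrist','wy.png')
crop('wy.png',200,50,440,250,3,'wyc.png')"
```

```text
t 46.57 p [0.5735 0.1871 0.3259] psi 89.97 z [-2.e-04 -9.e-04 -1.e+00] F [-0.4 -0.6  0.4] w 0.402 q6 0.28
```

View pics/wyc.png

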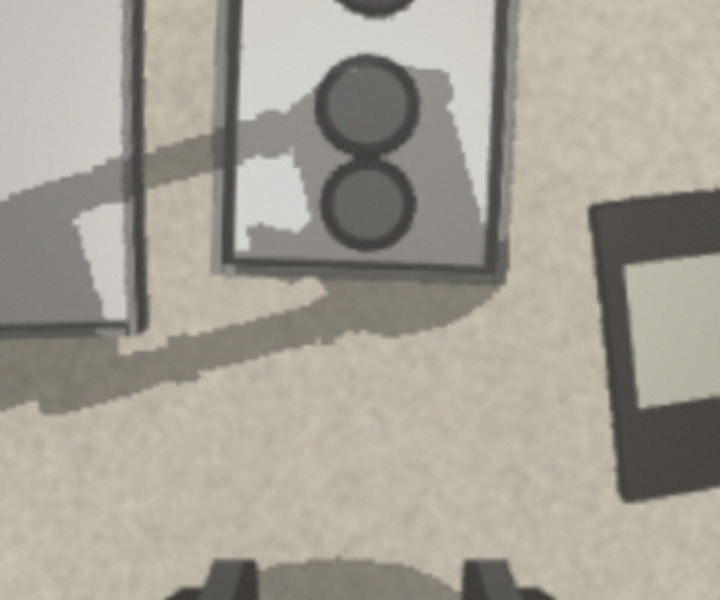

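Both lenses in view are upright (concentric caps, standing on the floor), and the third is upright too in the scene view. Handing in.

```bash
python3 -c "
from h import *
print(bot.finish_job())"
```

```text
the job is handed in; nothing more can be done
None
```

The job is handed in at about 47 s of the 208 s allowed, and my last checks found nothing wrong; the system gives no verdict.

- **Opening:** I turned the vent tap open about 90° and set the lid rim-down on free desk near (0.45, -0.32).
- **Sorting:** The pot held three lenses and no batteries. All three stand on their caps in the deep tray, and the shallow tray is empty.
- **Closing:** I put the lid back on the pot and turned the tap closed.

**Last checks**
- **Lid and tap:** The lid touched down at its expected height, and its knob and flange matched the original position in the wrist picture. The tap bar lies across the nozzle again.
- **Lenses:** The middle lens had slid a few centimetres inside the deep tray by itself and now touches its neighbour. In the pictures all three look upright and inside the tray; the last wrist close-up showed only two fully, so I judged the third from the scene camera.
- **Other items:** The camera, signature pad and fingerprint reader look unmoved in the final pictures.

My first closing on the tap caught the collar under the handle bar instead of the bar. I reopened, went up 8 mm and gripped it again before turning, and saw no effect on the lid.

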